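# Pack the brownies into the canister and lock its lid

## Task

Pack the brownies away: raise the press's red lever fully, lift the lid off the canister by its knob and set it down knob-up on the green mat, then put every chocolate brownie bar from the cutting board into the canister, leaving the crumble bars on the board. When all are in, put the lid back so that it sits flat and fully home, and swing the lever fully down again so that its foot holds the lid; do not knock over the jar or the mug.

Things in the scene. Friction and masses are not known exactly. Their poses are not given: they have to be found in the camera images.
- press: Grey lid press, fixed: base plate 265 x 150 x 10 mm carrying a fixed round blue canister, outer diameter 176 mm, wall 4 mm, rim 80 mm and inner floor 14 mm above the counter. Origin on the counter under the canister's axis. x points from the canister to the grey column (30 x 44 mm, centred 145 mm along x, on the side away from the robot) that carries the lever.
- canister_floor (a point): Centre of the canister's inner floor (inner diameter 168 mm); axes as the press.
- canister_rim (a point): Centre of the canister's mouth at rim height; axes as the press.
- lever (a joint): Angle of the hold-down lever, 0 to 1.2 rad, hinged about the press's y axis; stays where left (about 3 N at the grip). 0: down, black foot (62 mm before the pivot) 3 mm above the lid's edge, red handle leaning 0.6 rad from vertical over the canister; 1.2: fully raised, foot clear of the lid, handle leaning 0.6 rad the other way (to +x).
- lever_grip (a point): Grip point on the red round handle (19 mm thick, red part from 40 to 92 mm from the pivot), on its axis 74 mm from the pivot.
- lever_pivot (a point): The lever's pivot, 138 mm along the press's x and 101 mm above the counter; turns with the lever.
- lid: Loose round blue lid, 300 g: disc 184 mm across, 5 mm thick, under it a plug 158 mm across, 8 mm deep, that drops into the canister (seated, the origin is 8 mm below the canister's rim). Black knob, 32 mm diameter, from 30 to 52 mm above the origin, on a 16 mm stem. Origin at the centre of the plug's underside, z up through the knob. Starts on the canister.
- mat: Round flat green mat, 210 mm across, 3 mm thick, fixed to the counter; origin at its underside's centre.
- board: White cutting board 300 x 200 x 12 mm (x, y, z), fixed; origin at its underside's centre.
- brownie0: Dark brown chocolate brownie bar, 52 x 26 x 26 mm (along its own x, y, z), origin at the centre of its underside; long axis is x. Starts lying on the cutting board; may be absent. 45 g.
- brownie1: Dark brown chocolate brownie bar, 52 x 26 x 26 mm (along its own x, y, z), origin at the centre of its underside; long axis is x. Starts lying on the cutting board; may be absent. 45 g.
- brownie2: Dark brown chocolate brownie bar, 52 x 26 x 26 mm (along its own x, y, z), origin at the centre of its underside; long axis is x. Starts lying on the cutting board; may be absent. 45 g.
- brownie3: Dark brown chocolate brownie bar, 52 x 26 x 26 mm (along its own x, y, z), origin at the centre of its underside; long axis is x. Starts lying on the cutting board; may be absent. 45 g.
- brownie4: Dark brown chocolate brownie bar, 52 x 26 x 26 mm (along its own x, y, z), origin at the centre of its underside; long axis is x. Starts lying on the cutting board; may be absent. 45 g.
- crumble0: Cream-coloured crumble cake bar with yellow top, 52 x 26 x 26 mm (along its own x, y, z), origin at the centre of its underside; long axis is x. Starts lying on the cutting board among the brownies. Not to be packed.
- crumble1: Cream-coloured crumble cake bar with yellow top, 52 x 26 x 26 mm (along its own x, y, z), origin at the centre of its underside; long axis is x. Starts lying on the cutting board among the brownies. Not to be packed.
- crumble2: Cream-coloured crumble cake bar with yellow top, 52 x 26 x 26 mm (along its own x, y, z), origin at the centre of its underside; long axis is x. Starts lying on the cutting board among the brownies. Not to be packed.
- jar: Amber glass jar with yellow cap, 60 mm across, 95 mm high, standing beyond the work area; bystander. Origin under its centre.
- mug: White mug, 76 mm across, 85 mm high, standing beyond the board; bystander. Origin under its centre.
Things that resemble listed ones, but are neither listed nor needed, are in the scene too. What is shaped like the brownie3 but purple or turquoise is not meant.

How it is judged:
By the outcome, as a careful person would: the job done as asked, in the order asked, and still so for the second after the job is handed in, with the robot touching nothing.
Of brownie0, brownie1, brownie2, brownie3, brownie4 only 3 to 5 are there at a start; the rules pass over those that are not, and their reading is None.
At some moment in a run one of brownie0, brownie1, brownie2, brownie3, brownie4, lid may be knocked a few centimetres aside while the robot is not near it.
It also fails if it takes over 210 s, if anything falls off the work surface, if the arm or the gripper's body presses on something with over 40 N, if the wrist force passes 120 N, or if a joint passes its speed limit or range.

## Robot

A 6-joint arm with a two-finger parallel gripper is mounted at the origin on the work surface. World frame = base frame: x ahead of the robot, y to its left, z up, the work surface at z = 0. Lengths are in m, angles in degrees, forces in N, time in s.
With the tool pointing down it reaches from about 0.3 to 0.75 m from the base axis. Payload 8.5 kg.
Tool frame: the origin (TCP) lies at the very end of the fingers, on their centre line; the grasp point (between the pads) lies 19 mm behind it (hold_point_z is the distance from the TCP to the grasp point, in m); z points along the fingers, y is the direction in which the jaws open and shut (so a half turn about z gives the same grasp; the last joint's range is limited). The gripper opens to 85 mm and grips with 20 to 120 N. Pads are 22 mm wide; open, the fingers measure 114 mm over their backs; the gripper's body (76 mm by 85 mm) begins 54 mm behind the grasp point. The pads swing forward as they close: fully open they stand 13 mm farther back than shut.
Start: joints at [-76.622, 21.807, 74.336, -0, 83.858, -12.336], TCP at [0.239, -0.496, 0.231] pointing down, gripper open.
Joint ranges: [-178.18, 178.18], [-50.72, 133.34], [12.68, 142.11], [-81.47, 261.47], [9.98, 163.14], [-165.26, 165.26]. Speed limits (degrees/s): [136.94, 136.94, 180, 180, 180, 180].

## Interface

Orientations are given as a 3x3 rotation matrix whose columns are the frame's x, y, z axes.
In Python, from rig import observe, get_image, close_job, hold_point_z gives the robot as it stands. The module is installed in compiled form; this text tells all that it offers.
- The arm moves only by the tool jog_arm, never from a script. Its arguments are lists of equal length, an entry for each row: "travel": the shift along the world's x, y, z in m, a list of three; "dr": the turn, a rotation vector about the world's x, y, z in rad, a list of three. In form: {"travel": [[x, y, z], ...], "dr": [[rx, ry, rz], ...]}. A call has 1 to 20 rows; each row shifts and turns the commanded pose from where the row before left it; what a row does not reach is not made up. A row lasts 1/12 s, in which the tool goes at most 41.7 mm and 7.16 degrees, less where a joint would pass 70% of its speed; a pose out of reach is approached as far as the arm can. A call with a gripper value outside its range is refused whole. "jaw" is the finger opening in m, from 0 to 0.0854, set as the call begins (left out, the last holds). The fingers move at their own pace and stop on an object; "newtons" is the grip in N (left out, the last holds). Time passes only in rows, so rows that do not move let the fingers close. It gives the time, the measured TCP pose, the force and the opening at its end, in the units of the state.
- observe(): the state, without advancing time (a new reading comes with each control period).
- get_image(name): name is "scene" or "side" or "wrist"; returns a dict with "color" (480x640x3 uint8, red, green, blue), "fovy" (degrees; the focal length in pixels is half the picture's height over the tangent of half this angle, whatever the lens; pixels are square), "cx", "cy" (the principal point, pixels), "R" (3x3) and "t" (3): a world point X has camera coordinates R X + t. Camera axes: x right, y down, z forward; pixel columns grow to the right and rows downward; lengths in m; the calibration is good to about 2 mm. The wrist camera is an equidistant fisheye: a pixel r from the principal point sees the ray r / f radians off the axis. A picture is of the moment at which its call begins. There is no depth.
- close_job(): hands the job in, once; it reports no verdict.
The state is a dict: "time_s": time; "q": joint angles; "qvel": joint speeds; "joint_efforts": joint torques, N m; "position": TCP position; "tool_rot": TCP orientation; "ft_force": force on the tool from outside, world axes, zero at the start; "wrist_torque": the same for the moment, N m; "grip_width": finger opening in m.
Only numpy, scipy, OpenCV 4.12 (cv2) and the standard library are available. Lean on these libraries where they do the work, as an engineer would, in place of code of your own. Each camera call takes 0.05 s, during which the arm holds its last target.

## Working session

There is one attempt and no reset: what is moved stays moved. The work goes in short steps, Python scripts to look and compute and a tool call to move; the robot and the scene stay as the last step left them, time stands still between calls to the robot, and variables do not carry over. Pictures are saved under pics/ and viewed, and the job is handed in when it is done.

Besides the shell and the picture viewer there is one more tool, called after "Emit:" by a JSON object that holds its "name" and its "arguments", one argument or row to a line. jog_arm: Moves the arm, as the interface text tells. Its arguments: {"type":"object","properties":{"travel":{"type":"array"},"dr":{"type":"array"},"jaw":{"type":"number"},"newtons":{"type":"number"}},"required":["travel","dr"]}

```bash
mkdir -p pics; cat > h.py <<'E'
import numpy as np, cv2
from rig import observe, get_image, close_job, hold_point_z
def snap(name, fn):
    im=get_image(name); cv2.imwrite('pics/'+fn+'.png', im['color'][:,:,::-1])
    np.savez('pics/'+fn+'.npz', **{k:v for k,v in im.items()})
    return im
def load(fn): return dict(np.load('pics/'+fn+'.npz'))
def ray(im,u,v,fish=False):
    f=240/np.tan(np.radians(im['fovy'])/2)
    x=(u-im['cx']); y=(v-im['cy'])
    if fish:
        r=np.hypot(x,y); th=r/f; s=np.sin(th)/max(r,1e-9); d=np.array([x*s,y*s,np.cos(th)])
    else: d=np.array([x/f,y/f,1.])
    R=im['R']; return -R.T@im['t'], R.T@d
def onz(im,u,v,z,fish=False):
    o,d=ray(im,u,v,fish); return o+d*(z-o[2])/d[2]
def proj(im,X,fish=False):
    f=240/np.tan(np.radians(im['fovy'])/2)
    c=im['R']@np.array(X,float)+im['t']
    if fish:
        r=np.hypot(c[0],c[1]); th=np.arctan2(r,c[2]); return np.array([im['cx']+f*th*c[0]/r, im['cy']+f*th*c[1]/r])
    return np.array([im['cx']+f*c[0]/c[2], im['cy']+f*c[1]/c[2]])
def crop(fn,x0,y0,x1,y1,s,out):
    a=cv2.imread('pics/'+fn+'.png')[y0:y1,x0:x1]
    cv2.imwrite('pics/'+out+'.png',cv2.resize(a,None,fx=s,fy=s,interpolation=cv2.INTER_CUBIC))
E
python3 - <<'E'
from h import *
for n in ['scene','side','wrist']:
    im=snap(n,n+'0'); print(n,im['fovy'],im['cx'],im['cy'],(-im['R'].T@im['t']).round(3),im['R'][2].round(2))
print(observe(),hold_point_z)
E
```

```text
scene 46.12840520270912 319.6472351294569 254.9102587175038 [ 0.903 -0.502  0.972] [-0.31  0.52 -0.8 ]
side 50.77224198096101 310.6417469674158 247.835134119394 [0.263 0.692 0.861] [ 0.3  -0.64 -0.71]
wrist 65.70646984690485 321.4722840284997 233.48414664084748 [ 0.311 -0.461  0.373] [-0.28 -0.13 -0.95]
{'time_s': 0.15, 'q': array([-7.66209971e+01,  2.18338554e+01,  7.43700403e+01,  1.76231869e-03,
        8.38586311e+01, -1.23342169e+01]), 'qvel': array([-0.07180309, -0.06750756, -0.18730864,  0.06611264,  0.03085422,
       -0.0097206 ]), 'joint_efforts': array([ 2.77510582e-03, -4.48621881e+01, -2.31345373e+01, -1.08738932e-04,
        3.81035206e-03,  5.83445100e-06]), 'position': array([ 0.2385968 , -0.49532344,  0.23086527]), 'tool_rot': array([[ 9.00978404e-01,  4.33863879e-01, -2.22765078e-04],
       [ 4.33863856e-01, -9.00977809e-01,  1.06875685e-03],
       [ 2.62988602e-04, -1.05957656e-03, -9.99999404e-01]]), 'ft_force': array([-0.15875533, -0.12327368,  0.38333733]), 'wrist_torque': array([ 0.00131697, -0.01672799, -0.00761427]), 'grip_width': 0.08539808605848793} 0.0187
```

View pics/scene0.png

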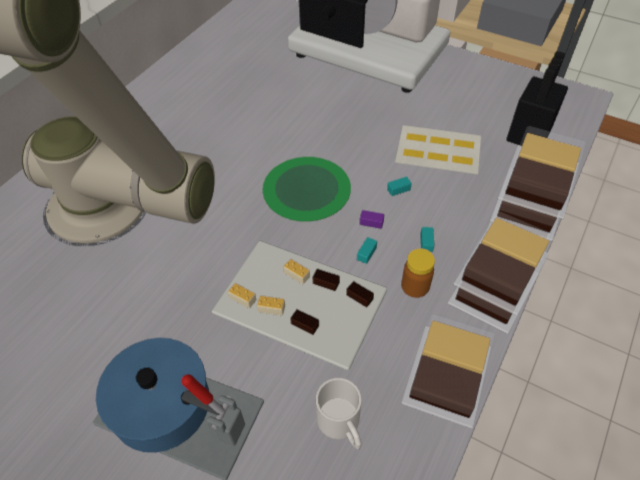

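View pics/side0.png

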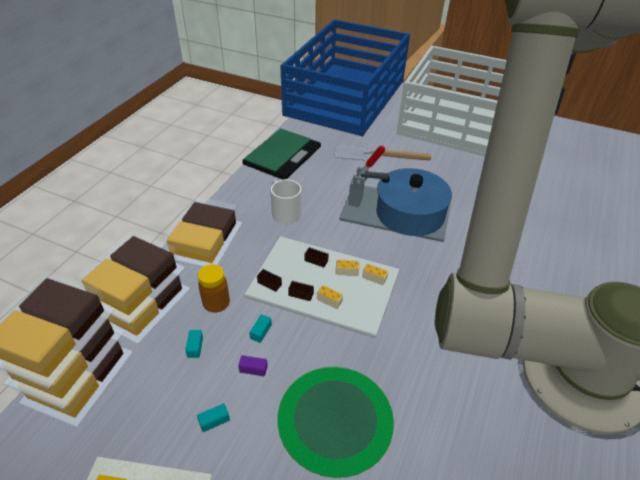

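View pics/wrist0.png

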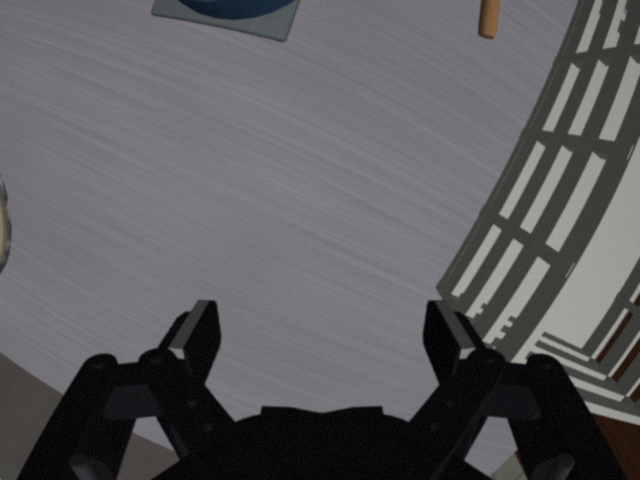

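The scene view shows the press at the lower left: lid knob (147,378), red lever handle (195,388), pivot (225,405). The mat is at (307,188) and the board at (300,300). There are three brownies on the board, at (326,280), (360,294) and (305,322), and three crumbles. The mug is at (340,408) and the jar at (418,272). Turquoise and purple bars lie off the board and don't count. I'll enlarge next.

```bash
python3 - <<'E'
from h import *
crop('scene0',80,320,280,470,4,'c1'); crop('side0',320,130,470,242,5,'c2'); crop('scene0',205,235,395,365,4,'c3'); crop('side0',240,230,410,340,4,'c4')
E
```

```text
(no output)
```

View pics/c1.png

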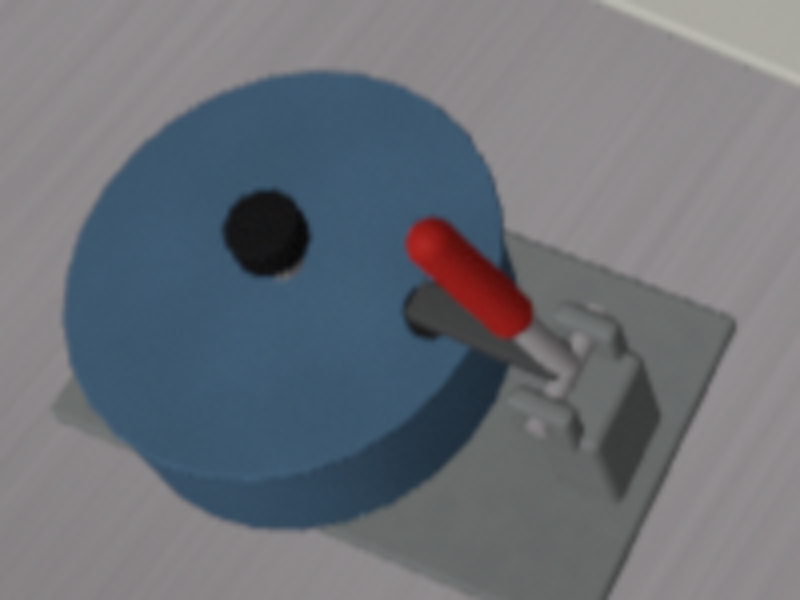

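View pics/c2.png

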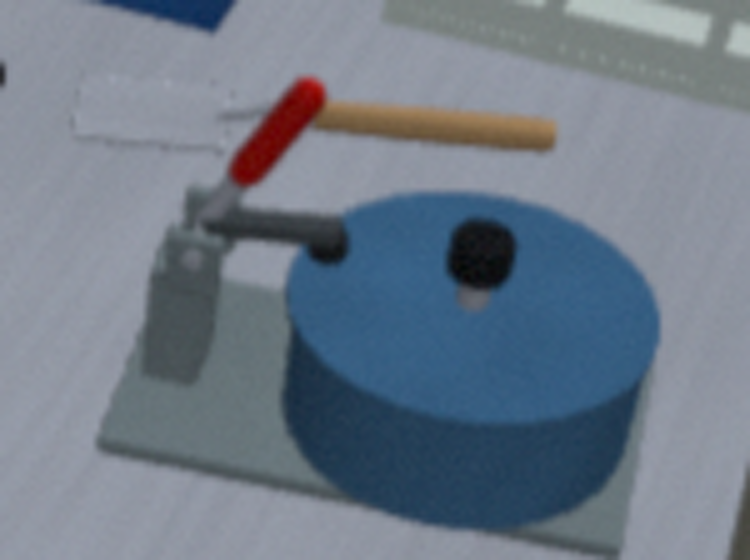

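View pics/c3.png

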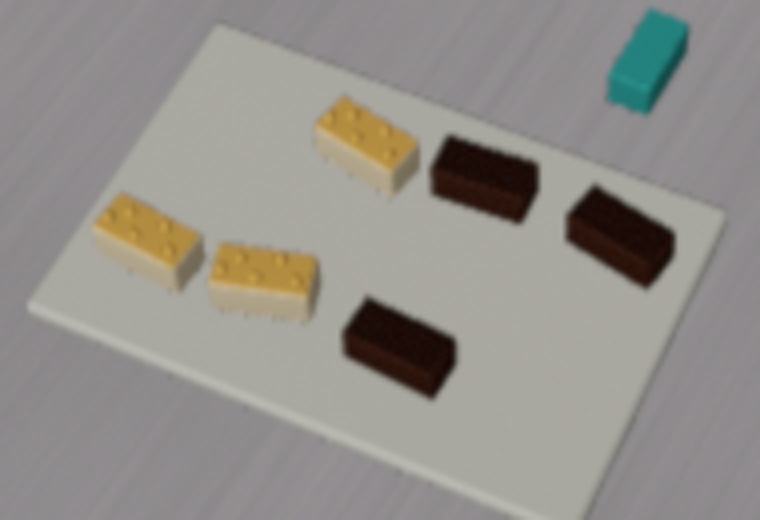

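View pics/c4.png

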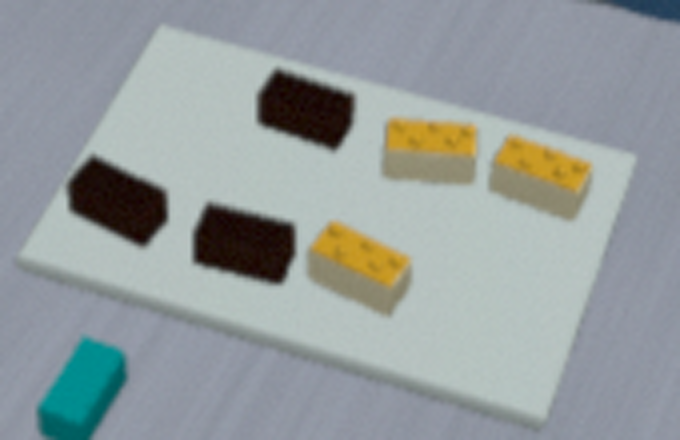

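```bash
python3 - <<'E'
from h import *
a=cv2.imread('pics/scene0.png')[262:340,280:385]; a=np.clip(a.astype(float)*2.2,0,255).astype('uint8')
cv2.imwrite('pics/d1.png',cv2.resize(a,None,fx=7,fy=7,interpolation=cv2.INTER_CUBIC))
s=load('scene0'); d=load('side0')
def p(c,x0,y0,k): return c[0]/k+x0,c[1]/k+y0
print('knob',onz(s,146.75,374.5,.124),onz(d,416.8,177.6,.124))
for c in [(735,320),(55,408)]: print('plateS',onz(s,*p(c,80,320,4),.01))
for c in [(98,443),(620,550)]: print('plateD',onz(d,*p(c,320,130,5),.01))
for c in [(220,25),(724,213),(28,308),(580,518)]: print('boardS',onz(s,*p(c,205,235,4),.012))
for c in [(163,25),(636,157),(20,262),(545,420)]: print('boardD',onz(d,*p(c,240,230,4),.012))
def tri(u,v):
    o1,d1=ray(s,*u);o2,d2=ray(d,*v)
    t=np.linalg.lstsq(np.c_[d1,-d2],o2-o1,rcond=None)[0]; return (o1+d1*t[0]+o2+d2*t[1])/2, np.linalg.norm(o1+d1*t[0]-o2-d2*t[1])
print('tip',tri(p((428,240),80,320,4),p((312,92),320,130,5)))
print('redbottom',tri(p((515,315),80,320,4),p((248,168),320,130,5)))
for c in (307,188),: print('matS',onz(s,*c,.003))
print('matD',onz(d,335.5,421,.003))
for n,im,c in (('S',s,'m'),('D',d,'m')):
    a=im['color'].astype(int); g=(a[:,:,1]>a[:,:,0]+25)&(a[:,:,1]>a[:,:,2]+25)
    nn,l,st,ce=cv2.connectedComponentsWithStats(g.astype('uint8'))
    k=1+np.argmax(st[1:,4]); ys,xs=np.nonzero(l==k); h=cv2.convexHull(np.c_[xs,ys].astype('float32'))[:,0]
    w=np.array([onz(im,*q,.003)[:2] for q in h]); print(n,cv2.minEnclosingCircle(w.astype('float32')))
print('mug',onz(s,338,398,.085),'jar',onz(s,420,262,.095))
E
```

```text
knob [ 0.44907997 -0.3027516   0.124     ] [ 0.44558235 -0.30565844  0.124     ]
plateS [ 0.60429967 -0.21106327  0.01      ]
plateS [ 0.36576007 -0.39191298  0.01      ]
plateD [ 0.59961938 -0.20828636  0.01      ]
plateD [ 0.34086382 -0.24766608  0.01      ]
boardS [0.39915361 0.08828933 0.012     ]
boardS [0.69139458 0.11097558 0.012     ]
boardS [ 0.41456764 -0.10833071  0.012     ]
boardS [ 0.70687516 -0.07487197  0.012     ]
boardD [ 0.70223547 -0.0839982   0.012     ]
boardD [ 0.40850742 -0.1055451   0.012     ]
boardD [0.68512745 0.11465683 0.012     ]
boardD [0.39269208 0.08823308 0.012     ]
tip (array([ 0.53861068, -0.29501732,  0.18520201]), np.float64(0.004224499221769512))
redbottom (array([ 0.56487565, -0.2906899 ,  0.13621915]), np.float64(0.005161983138993405))
matS [0.40315591 0.28240084 0.003     ]
matD [0.39561605 0.28886283 0.003     ]
S ((0.4003742039203644, 0.28408169746398926), 0.1052250787615776)
D ((0.3994283378124237, 0.2827531695365906), 0.10506188869476318)
mug [ 0.73277774 -0.17051168  0.085     ] jar [0.74035634 0.14441025 0.095     ]
```

View pics/d1.png

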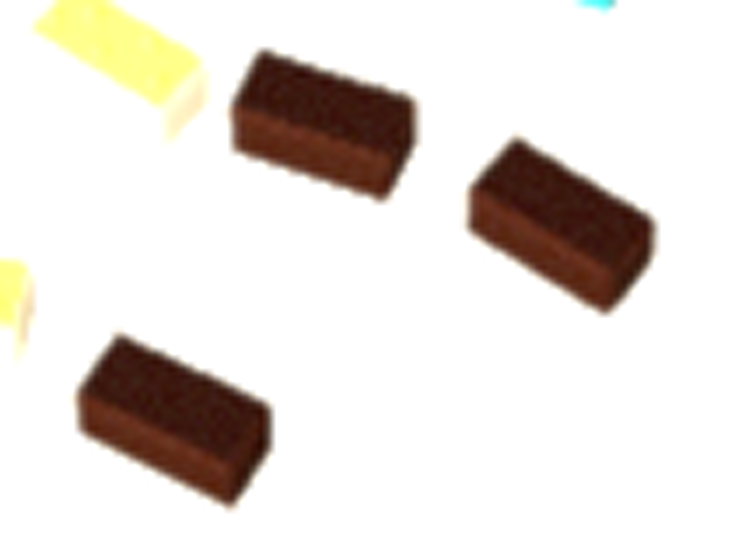

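The plan is to fit the press pose from knob, plate corners and handle: axis about (0.447,-0.304), yaw about 8°. The mat is at (0.400,0.283). I'll move above the lever grip at about (0.5425,-0.291,0.162), with the jaws along the press's y.

Emit:
{"name": "jog_arm", "arguments": {
  "travel": [
    [0.0253,0.017,0.0025],
    [0.0253,0.017,0.0025],
    [0.0253,0.017,0.0025],
    [0.0253,0.017,0.0025],
    [0.0253,0.017,0.0025],
    [0.0253,0.017,0.0025],
    [0.0253,0.017,0.0025],
    [0.0253,0.017,0.0025],
    [0.0253,0.017,0.0025],
    [0.0253,0.017,0.0025],
    [0.0253,0.017,0.0025],
    [0.0253,0.017,0.0025],
    [0,0,0],
    [0,0,0]
  ],
  "dr": [
    [0,0,-0.0258],
    [0,0,-0.0258],
    [0,0,-0.0258],
    [0,0,-0.0258],
    [0,0,-0.0258],
    [0,0,-0.0258],
    [0,0,-0.0258],
    [0,0,-0.0258],
    [0,0,-0.0258],
    [0,0,-0.0258],
    [0,0,-0.0258],
    [0,0,-0.0258],
    [0,0,0],
    [0,0,0]
  ],
  "jaw": 0.0854,
  "newtons": 30
}}

```text
time_s: 1.32
position: [0.543, -0.2905, 0.2608]
tool_rot: [[0.99, 0.141, -0.001], [0.141, -0.99, 0.0], [-0.001, -0.0, -1.0]]
ft_force: [0.7, -0.1, 0.0]
grip_width: 0.0851
```

```bash
python3 - <<'E'
from h import *
im=snap('wrist','w1'); o=observe(); print(o['position'],o['tool_rot'].round(3))
c=np.array([.4473,-.3042]); 
for y in (6,8,10):
    e=np.array([np.cos(np.radians(y)),np.sin(np.radians(y))])
    for r,z in ((0.138-.0418,.162),(0.138,.101),(0.138-.0226,.134)): print(y,r,proj(im,[*(c+e*r),z],True).round(1), end=' ')
    print()
E
```

```text
[ 0.54218703 -0.29135258  0.26082179] [[ 0.99   0.14  -0.001]
 [ 0.14  -0.99   0.   ]
 [-0.001 -0.    -1.   ]]
6 0.09620000000000001 [325.9 236.3] 6 0.138 [327.  163.9] 6 0.11540000000000002 [326.5 199.8] 
8 0.09620000000000001 [321.  236.2] 8 0.138 [321.1 163.8] 8 0.11540000000000002 [321.1 199.7] 
10 0.09620000000000001 [316.1 236.3] 10 0.138 [315.2 163.9] 10 0.11540000000000002 [315.6 199.8]
```

View pics/w1.png

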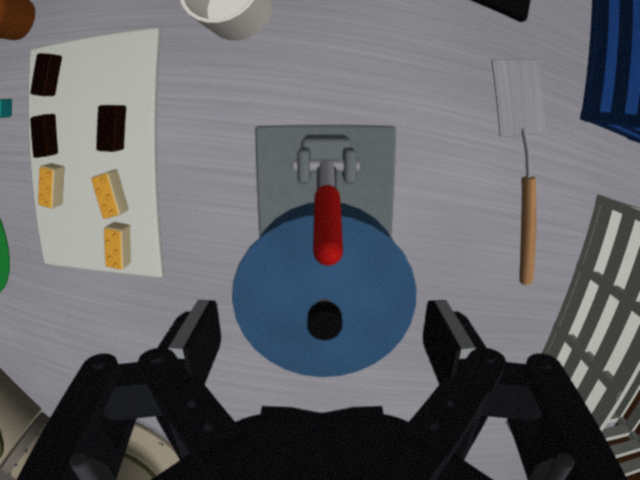

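```bash
python3 - <<'E'
from h import *
crop('w1',225,100,425,380,2.1,'w1c')
im=load('w1')
print('knob',onz(im,324.5,321,.124,True))
print('piv',onz(im,327,164,.101,True), 'grip',onz(im,327.5,236,.162,True),'tip',onz(im,328,255,.18,True))
for u,v in ((256,127),(395,127)): print(onz(im,u,v,.01,True))
E
```

```text
knob [ 0.45306543 -0.30664771  0.124     ]
piv [ 0.58445973 -0.28974812  0.101     ] grip [ 0.54333943 -0.29521108  0.162     ] tip [ 0.53651504 -0.29626216  0.18      ]
[ 0.60259489 -0.21293313  0.01      ]
[ 0.62367289 -0.35815302  0.01      ]
```

View pics/w1c.png

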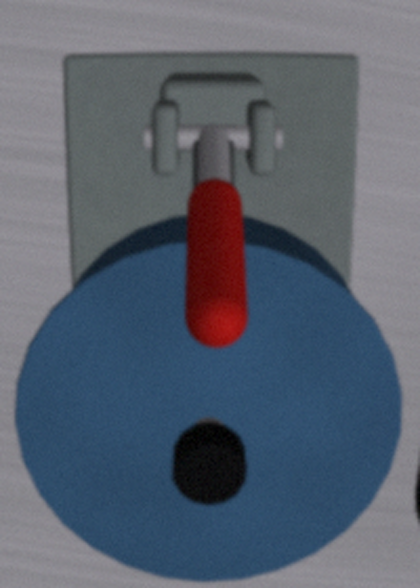

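The wrist view shows the handle from (328,255) to the pivot at (327,164) and the knob at (324,320). That confirms yaw about 8° and a grip point near (0.543,-0.294). Descending to grip the handle.

Emit:
{"name": "jog_arm", "arguments": {
  "travel": [
    [0.0005,-0.0015,-0.02],
    [0.0005,-0.0015,-0.02],
    [0,0,-0.02],
    [0,0,-0.02],
    [0,0,-0.02],
    [0,0,-0.018],
    [0,0,0],
    [0,0,0]
  ],
  "dr": [
    [0,0,0],
    [0,0,0],
    [0,0,0],
    [0,0,0],
    [0,0,0],
    [0,0,0],
    [0,0,0],
    [0,0,0]
  ]
}}

```text
time_s: 2.03
position: [0.5423, -0.2952, 0.1432]
tool_rot: [[0.99, 0.138, -0.001], [0.138, -0.99, 0.001], [-0.001, -0.001, -1.0]]
ft_force: [-0.3, 1.0, 0.9]
grip_width: 0.0857
```

Emit:
{"name": "jog_arm", "arguments": {
  "travel": [
    [0,0,0],
    [0,0,0],
    [0,0,0],
    [0,0,0],
    [0,0,0],
    [0,0,0],
    [0,0,0],
    [0,0,0],
    [0,0,0],
    [0,0,0]
  ],
  "dr": [
    [0,0,0],
    [0,0,0],
    [0,0,0],
    [0,0,0],
    [0,0,0],
    [0,0,0],
    [0,0,0],
    [0,0,0],
    [0,0,0],
    [0,0,0]
  ],
  "jaw": 0.0,
  "newtons": 25
}}

```text
time_s: 2.87
position: [0.5432, -0.2942, 0.1437]
tool_rot: [[0.99, 0.139, 0.0], [0.139, -0.99, 0.0], [0.0, -0.0, -1.0]]
ft_force: [-1.9, 4.2, 5.4]
grip_width: 0.0183
```

Emit:
{"name": "jog_arm", "arguments": {
  "travel": [
    [0.0062,0.0009,0.0039],
    [0.0066,0.0009,0.0032],
    [0.0069,0.001,0.0025],
    [0.0071,0.001,0.0018],
    [0.0072,0.001,0.0011],
    [0.0073,0.001,0.0004],
    [0.0073,0.001,-0.0004],
    [0.0072,0.001,-0.0011],
    [0.0071,0.001,-0.0018],
    [0.0069,0.001,-0.0025],
    [0.0066,0.0009,-0.0032],
    [0.0062,0.0009,-0.0039],
    [0.003,0.0004,-0.002],
    [0,0,0],
    [0,0,0]
  ],
  "dr": [
    [0,0,0],
    [0,0,0],
    [0,0,0],
    [0,0,0],
    [0,0,0],
    [0,0,0],
    [0,0,0],
    [0,0,0],
    [0,0,0],
    [0,0,0],
    [0,0,0],
    [0,0,0],
    [0,0,0],
    [0,0,0],
    [0,0,0]
  ]
}}

```text
time_s: 4.12
position: [0.6287, -0.282, 0.1405]
tool_rot: [[0.99, 0.139, -0.001], [0.139, -0.99, 0.001], [-0.001, -0.001, -1.0]]
ft_force: [-1.1, 4.5, -2.1]
grip_width: 0.0183
```

```bash
python3 - <<'E'
from h import *
snap('wrist','w2'); snap('side','s2'); crop('s2',300,100,500,250,4,'s2c')
E
```

```text
(no output)
```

View pics/s2c.png

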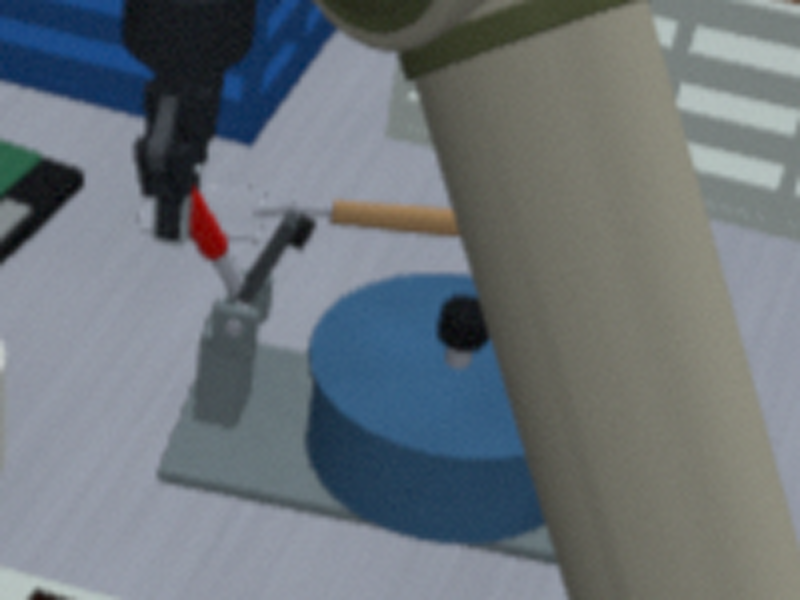

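The lever is up, with the foot at about (295,228) in the crop. I'll push a bit further to feel for the end stop.

Emit:
{"name": "jog_arm", "arguments": {
  "travel": [
    [0.004,0.0006,-0.003],
    [0.004,0.0006,-0.003],
    [0,0,0],
    [0,0,0],
    [0,0,0]
  ],
  "dr": [
    [0,0,0],
    [0,0,0],
    [0,0,0],
    [0,0,0],
    [0,0,0]
  ]
}}

```text
time_s: 4.63
position: [0.6345, -0.2812, 0.1372]
tool_rot: [[0.99, 0.138, -0.004], [0.138, -0.99, 0.0], [-0.004, -0.001, -1.0]]
ft_force: [-17.9, 6.5, 12.3]
grip_width: 0.018
```

Emit:
{"name": "jog_arm", "arguments": {
  "travel": [
    [0,0,0],
    [0,0,0],
    [0,0,0],
    [0,0,0],
    [0,0,0]
  ],
  "dr": [
    [0,0,0],
    [0,0,0],
    [0,0,0],
    [0,0,0],
    [0,0,0]
  ],
  "jaw": 0.07
}}

```text
time_s: 5.05
position: [0.637, -0.2816, 0.1352]
tool_rot: [[0.99, 0.139, 0.0], [0.139, -0.99, -0.0], [0.0, 0.0, -1.0]]
ft_force: [0.4, -0.6, 0.1]
grip_width: 0.07
```

Emit:
{"name": "jog_arm", "arguments": {
  "travel": [
    [0,0,0.03],
    [0,0,0.03],
    [0,0,0.03],
    [0,0,0.02],
    [-0.035,-0.005,0],
    [-0.035,-0.005,0],
    [-0.035,-0.005,0],
    [-0.035,-0.005,0],
    [0,0,0],
    [0,0,0]
  ],
  "dr": [
    [0,0,0],
    [0,0,0],
    [0,0,0],
    [0,0,0],
    [0,0,0],
    [0,0,0],
    [0,0,0],
    [0,0,0],
    [0,0,0],
    [0,0,0]
  ]
}}

```text
time_s: 5.88
position: [0.4958, -0.3018, 0.246]
tool_rot: [[0.991, 0.137, 0.001], [0.137, -0.991, -0.001], [0.001, 0.001, -1.0]]
ft_force: [0.4, -0.5, 1.1]
grip_width: 0.0701
```

```bash
python3 - <<'E'
from h import *
im=snap('wrist','w3'); snap('side','s3'); crop('s3',300,100,500,250,4,'s3c'); print(observe()['position'])
E
```

```text
[ 0.49746279 -0.30151562  0.24552181]
```

View pics/w3.png

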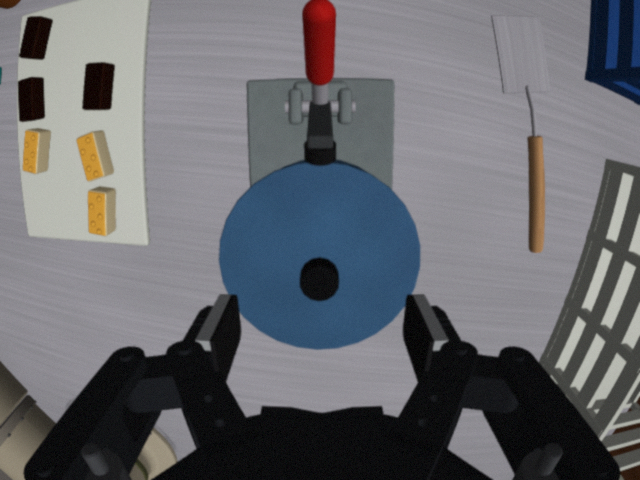

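View pics/s3c.png

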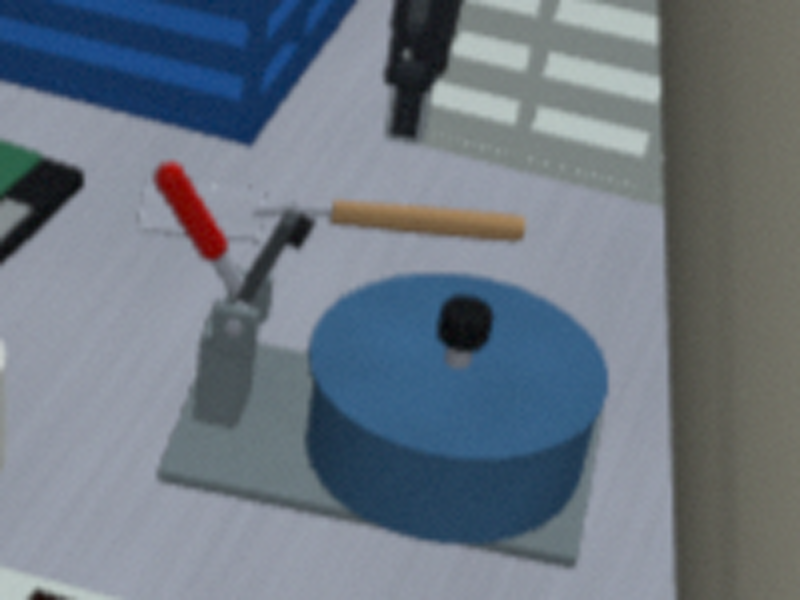

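The lever is fully raised (tip at (318,10) in the wrist view), and the knob is at (319,279).

```bash
python3 - <<'E'
from h import *
im=load('w3')
for z,(u,v) in ((.124,(319.5,279.5)),): print('knob',onz(im,u,v,z,True))
a=im['color'].astype(int); m=(a[:,:,2]>a[:,:,0]+30)&(a[:,:,2]>60); m[:150]=0;m[360:]=0;m[:,:215]=0;m[:,425:]=0
nn,l,st,ce=cv2.connectedComponentsWithStats(m.astype('uint8')); k=1+np.argmax(st[1:,4]); 
ys,xs=np.nonzero(l==k); h=cv2.convexHull(np.c_[xs,ys].astype('float32'))[:,0]
w=np.array([onz(im,*q,.085,True)[:2] for q in h]).astype('float32'); print(cv2.minEnclosingCircle(w), cv2.fitEllipse(w))
print(observe()['position'])
E
```

```text
knob [ 0.45226325 -0.30694862  0.124     ]
((0.448833167552948, -0.3076780438423157), 0.09170221537351608) ((0.44861188530921936, -0.30717113614082336), (0.18143148720264435, 0.18250016868114471), 98.97171783447266)
[ 0.49746279 -0.30151562  0.24552181]
```

Emit:
{"name": "jog_arm", "arguments": {
  "travel": [
    [-0.0242,-0.0029,-0.015],
    [-0.0243,-0.0028,-0.015],
    [0,0,-0.03],
    [0,0,-0.03],
    [0,0,-0.03],
    [0,0,-0.02],
    [0,0,-0.01],
    [0,0,0],
    [0,0,0]
  ],
  "dr": [
    [0,0,0],
    [0,0,0],
    [0,0,0],
    [0,0,0],
    [0,0,0],
    [0,0,0],
    [0,0,0],
    [0,0,0],
    [0,0,0]
  ]
}}

```text
time_s: 6.73
position: [0.4492, -0.3073, 0.0957]
tool_rot: [[0.99, 0.139, 0.0], [0.139, -0.99, -0.0], [0.0, 0.001, -1.0]]
ft_force: [0.1, -0.3, 0.3]
grip_width: 0.07
```

Emit:
{"name": "jog_arm", "arguments": {
  "travel": [
    [0,0,0],
    [0,0,0],
    [0,0,0],
    [0,0,0],
    [0,0,0],
    [0,0,0],
    [0,0,0],
    [0,0,0]
  ],
  "dr": [
    [0,0,0],
    [0,0,0],
    [0,0,0],
    [0,0,0],
    [0,0,0],
    [0,0,0],
    [0,0,0],
    [0,0,0]
  ],
  "jaw": 0.0,
  "newtons": 70
}}

```text
time_s: 7.4
position: [0.4487, -0.3073, 0.0967]
tool_rot: [[0.99, 0.139, 0.002], [0.139, -0.99, -0.002], [0.001, 0.002, -1.0]]
ft_force: [-0.2, 1.5, 6.1]
grip_width: 0.0304
```

Emit:
{"name": "jog_arm", "arguments": {
  "travel": [
    [0,0,0.004],
    [0,0,0.006],
    [0,0,0.01],
    [0,0,0.02],
    [0,0,0.03],
    [0,0,0.03],
    [0,0,0.01],
    [0,0,0],
    [0,0,0]
  ],
  "dr": [
    [0,0,0],
    [0,0,0],
    [0,0,0],
    [0,0,0],
    [0,0,0],
    [0,0,0],
    [0,0,0],
    [0,0,0],
    [0,0,0]
  ]
}}

```text
time_s: 8.15
position: [0.4482, -0.3069, 0.2056]
tool_rot: [[0.99, 0.139, 0.0], [0.139, -0.99, -0.0], [0.0, 0.0, -1.0]]
ft_force: [-1.3, -0.1, -4.0]
grip_width: 0.0302
```

```bash
python3 - <<'E'
from h import *
snap('wrist','w4'); snap('scene','c4b')
E
```

```text
(no output)
```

View pics/w4.png

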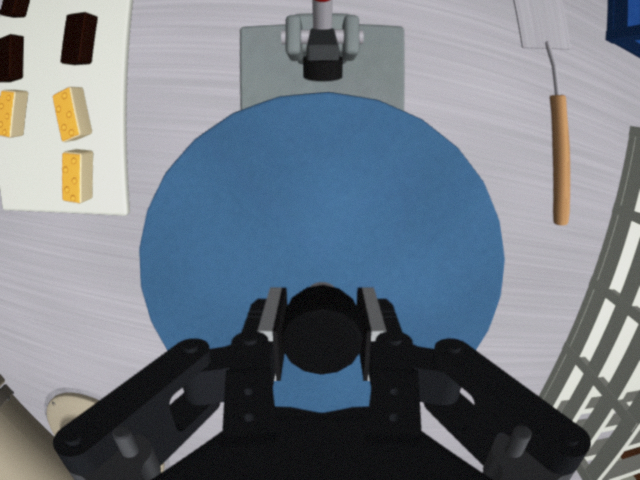

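View pics/c4b.png

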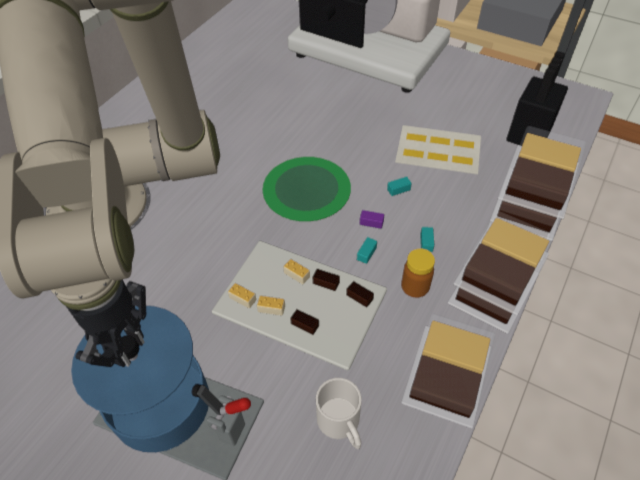

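Emit:
{"name": "jog_arm", "arguments": {
  "travel": [
    [-0.001,0.012,0],
    [-0.002,0.024,0],
    [-0.0025,0.031,0],
    [-0.0025,0.031,0],
    [-0.0025,0.031,0],
    [-0.0025,0.031,0],
    [-0.0025,0.031,0],
    [-0.0025,0.031,0],
    [-0.0025,0.031,0],
    [-0.0025,0.031,0],
    [-0.0025,0.031,0],
    [-0.0025,0.031,0],
    [-0.0025,0.031,0],
    [-0.0025,0.031,0],
    [-0.0025,0.031,0],
    [-0.0025,0.031,0],
    [-0.0025,0.031,0],
    [-0.0025,0.031,0],
    [-0.003,0.031,0],
    [-0.0025,0.027,0]
  ],
  "dr": [
    [0,0,0],
    [0,0,0],
    [0,0,0],
    [0,0,0],
    [0,0,0],
    [0,0,0],
    [0,0,0],
    [0,0,0],
    [0,0,0],
    [0,0,0],
    [0,0,0],
    [0,0,0],
    [0,0,0],
    [0,0,0],
    [0,0,0],
    [0,0,0],
    [0,0,0],
    [0,0,0],
    [0,0,0],
    [0,0,0]
  ]
}}

```text
time_s: 9.92
position: [0.3983, 0.2849, 0.2045]
tool_rot: [[0.99, 0.14, -0.002], [0.14, -0.99, -0.0], [-0.002, 0.0, -1.0]]
ft_force: [0.1, -0.6, -2.9]
grip_width: 0.0305
```

Emit:
{"name": "jog_arm", "arguments": {
  "travel": [
    [0,0,0],
    [0,0,0],
    [0,0,-0.02],
    [0,0,-0.03],
    [0,0,-0.03],
    [0,0,-0.03],
    [0,0,-0.02],
    [0,0,0],
    [0,0,0]
  ],
  "dr": [
    [0,0,0],
    [0,0,0],
    [0,0,0],
    [0,0,0],
    [0,0,0],
    [0,0,0],
    [0,0,0],
    [0,0,0],
    [0,0,0]
  ]
}}

```text
time_s: 10.67
position: [0.3995, 0.2822, 0.0751]
tool_rot: [[0.99, 0.138, -0.002], [0.138, -0.99, -0.001], [-0.002, 0.001, -1.0]]
ft_force: [-0.6, 1.4, -2.8]
grip_width: 0.0302
```

```bash
python3 - <<'E'
from h import *
snap('side','s5'); snap('scene','c5'); print(observe()['position'])
E
```

```text
[0.40055673 0.28288546 0.07663843]
```

View pics/s5.png

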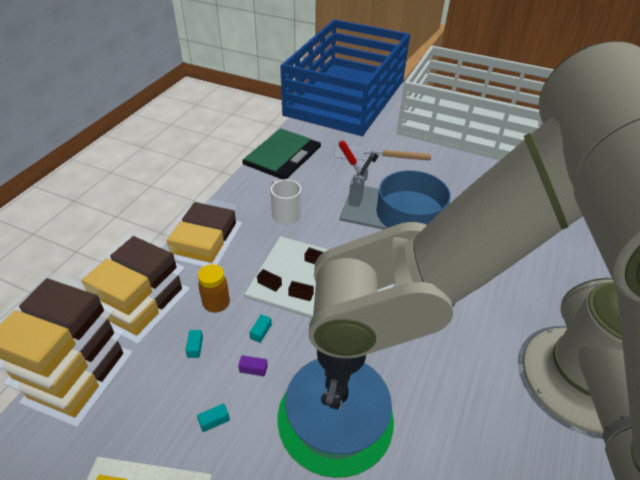

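View pics/c5.png

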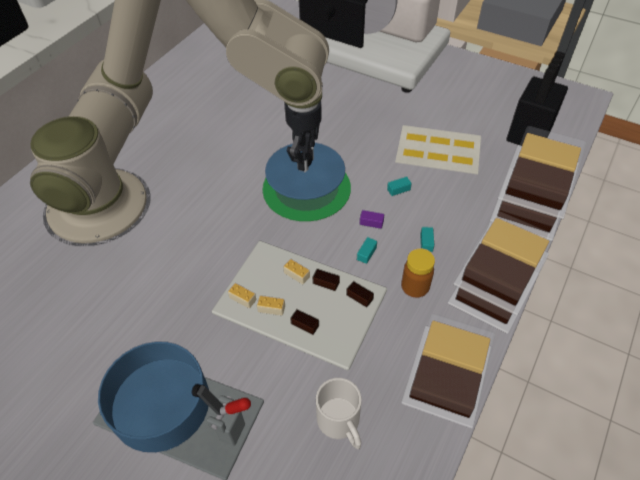

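Lid is above the mat and the canister is empty. Lowering until contact.

Emit:
{"name": "jog_arm", "arguments": {
  "travel": [
    [0,0,-0.02],
    [0,0,-0.02],
    [0,0,-0.004],
    [0,0,-0.003],
    [0,0,-0.002],
    [0,0,0],
    [0,0,0]
  ],
  "dr": [
    [0,0,0],
    [0,0,0],
    [0,0,0],
    [0,0,0],
    [0,0,0],
    [0,0,0],
    [0,0,0]
  ]
}}

```text
time_s: 11.35
position: [0.4005, 0.2832, 0.0277]
tool_rot: [[0.99, 0.139, 0.002], [0.139, -0.99, 0.001], [0.002, -0.0, -1.0]]
ft_force: [-1.7, -0.8, 4.2]
grip_width: 0.0301
```

Emit:
{"name": "jog_arm", "arguments": {
  "travel": [
    [0,0,0],
    [0,0,0],
    [0,0,0],
    [0,0,0],
    [0,0,0]
  ],
  "dr": [
    [0,0,0],
    [0,0,0],
    [0,0,0],
    [0,0,0],
    [0,0,0]
  ],
  "jaw": 0.07
}}

```text
time_s: 11.77
position: [0.3999, 0.283, 0.0264]
tool_rot: [[0.99, 0.139, 0.0], [0.139, -0.99, 0.0], [0.0, -0.0, -1.0]]
ft_force: [-0.7, 0.4, -0.4]
grip_width: 0.07
```

Emit:
{"name": "jog_arm", "arguments": {
  "travel": [
    [0,0,0.03],
    [0,0,0.03],
    [0,0,0.035],
    [0,0,0.035],
    [0,0,0.035],
    [0,0,0.03],
    [0.01,-0.03,0],
    [0.01,-0.03,0],
    [0.01,-0.03,0],
    [0.01,-0.03,0],
    [0.01,-0.03,0],
    [0.01,-0.03,0],
    [0,0,0]
  ],
  "dr": [
    [0,0,0],
    [0,0,0],
    [0,0,0],
    [0,0,0],
    [0,0,0],
    [0,0,0],
    [0,0,0],
    [0,0,0],
    [0,0,0],
    [0,0,0],
    [0,0,0],
    [0,0,0],
    [0,0,0]
  ]
}}

```text
time_s: 12.85
position: [0.4613, 0.0989, 0.2212]
tool_rot: [[0.991, 0.134, 0.0], [0.134, -0.991, -0.001], [0.0, 0.001, -1.0]]
ft_force: [-0.8, 1.0, -0.2]
grip_width: 0.0699
```

```bash
cat >> h.py <<'E'
from scipy.optimize import minimize
def box(x,y,yaw,z0=.012):
    c,s=np.cos(yaw),np.sin(yaw)
    return [[x+c*a-s*b,y+s*a+c*b,z] for a in(-.026,.026) for b in(-.013,.013) for z in(z0,z0+.026)]
def fitbars(ims,guess):
    # ims: list of (im,fish); fits dark bars
    out=[]
    ms=[]
    for im,f in ims:
        a=im['color'].astype(int); ms.append((a.max(2)<75).astype('uint8'))
    for g in guess:
        def cost(p):
            c=0
            for (im,f),m in zip(ims,ms):
                P=np.array([proj(im,X,f) for X in box(p[0]/1000,p[1]/1000,p[2]/30)])
                C=np.array([proj(im,X,f) for X in box(g[0],g[1],g[2])]).mean(0)
                x0,y0=(C-35).astype(int); k=4
                h=cv2.convexHull(((P-[x0-.5,y0-.5])*k*16).astype('int32'))
                r=np.zeros((70*k,70*k),'uint8'); cv2.fillPoly(r,[h],1,shift=4)
                mm=cv2.resize(m[y0:y0+70,x0:x0+70],(70*k,70*k),interpolation=cv2.INTER_NEAREST)
                nn,l=cv2.connectedComponents(mm)
                ids=np.bincount(l[r>0],minlength=nn); ids[0]=0; mm=(l==ids.argmax())
                i=(mm&(r>0)).sum(); c+=1-i/((mm|(r>0)).sum()+1)
            return c/len(ims)
        best=None
        for dy in (-6,0,6):
            s=np.array([g[0]*1000,g[1]*1000,g[2]*30+dy])
            r=minimize(cost,s,method='Nelder-Mead',options=dict(initial_simplex=[s,s+[8,0,0],s+[0,8,0],s+[0,0,5]],maxiter=150))
            if best is None or r.fun<best.fun: best=r
        out.append((best.x[0]/1000,best.x[1]/1000,np.degrees(best.x[2]/30),best.fun)); 
    return out
E
python3 - <<'E'
from h import *
s=snap('scene','c6'); d=snap('side','s6'); w=snap('wrist','w6')
g=[]
for u,v in ((326,279),(360,293),(305,321)):
    p=onz(s,u,v,.03); g.append((p[0],p[1],0.))
print(np.round(g,3))
for x in ([(s,0)],[(d,0)],[(s,0),(d,0)]):
    for r in fitbars(x,g): print(np.round(r,4))
E
```

```text
[[ 0.58   0.061  0.   ]
 [ 0.655  0.064  0.   ]
 [ 0.592 -0.044  0.   ]]
[ 0.5783  0.0619 11.5922  0.2111]
[  0.6532   0.0653 -12.9807   0.2167]
[ 0.5913 -0.0436 -5.7493  0.2112]
[ 0.5777  0.0585 18.6803  0.211 ]
[  0.6547   0.0612 -14.5414   0.2056]
[ 0.5902 -0.0468 13.8548  0.2234]
[ 0.5776  0.061  10.7762  0.2186]
[  0.6529   0.0642 -11.0707   0.2199]
[ 0.5914 -0.044  -2.7954  0.2256]
```

View pics/c6.png

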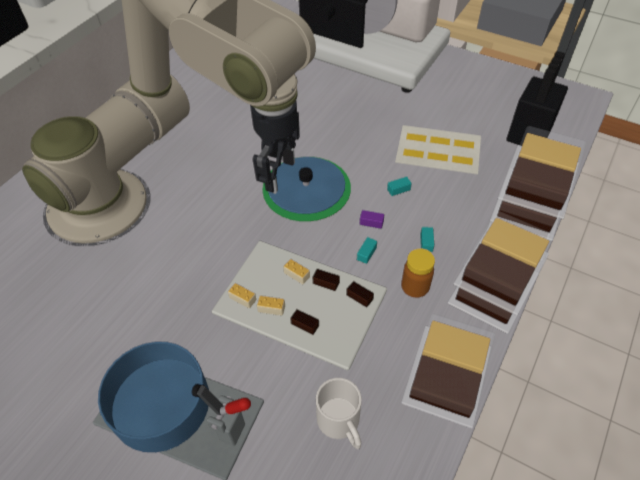

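View pics/w6.png

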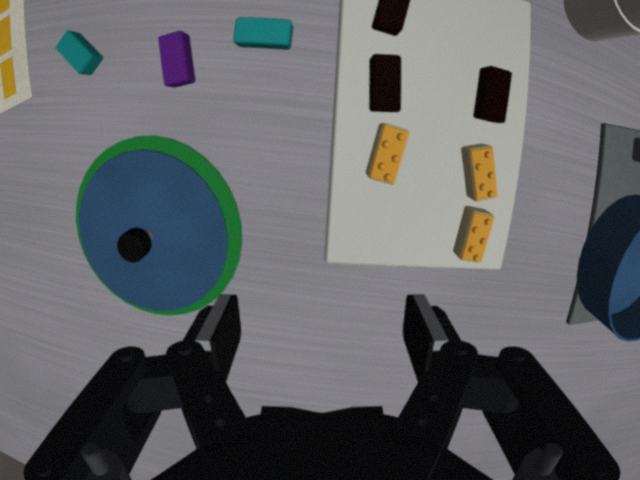

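Emit:
{"name": "jog_arm", "arguments": {
  "travel": [
    [0.0175,-0.02,0],
    [0.0175,-0.02,0],
    [0.0175,-0.02,0],
    [0.0175,-0.02,0],
    [0,0,0],
    [0,0,0]
  ],
  "dr": [
    [0,0,0],
    [0,0,0],
    [0,0,0],
    [0,0,0],
    [0,0,0],
    [0,0,0]
  ]
}}

```text
time_s: 13.5
position: [0.5299, 0.0236, 0.2209]
tool_rot: [[0.99, 0.139, -0.001], [0.139, -0.99, 0.0], [-0.001, -0.001, -1.0]]
ft_force: [-0.0, 0.9, 0.1]
grip_width: 0.0699
```

```bash
python3 - <<'E'
from h import *
w=snap('wrist','w7'); print(observe()['position'])
a=w['color'][20:290,230:600]; a=np.clip(a[:,:,::-1].astype(float)*1.8,0,255).astype('uint8')
cv2.imwrite('pics/w7c.png',cv2.resize(a,None,fx=2.1,fy=2.1,interpolation=cv2.INTER_CUBIC))
E
```

```text
[0.52940185 0.02409524 0.22104842]
```

View pics/w7c.png

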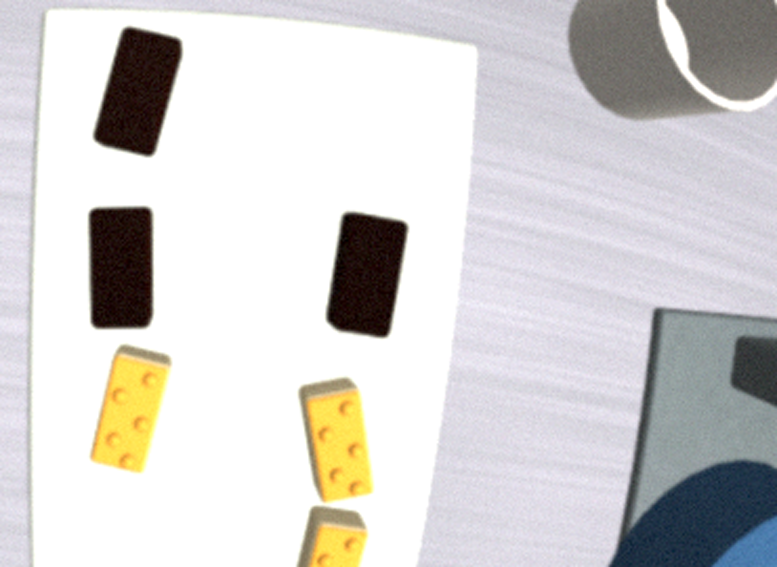

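View pics/w7.png

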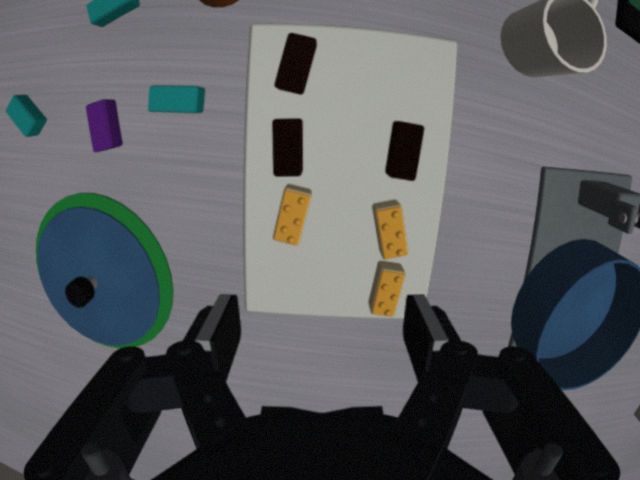

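The wrist view shows brownies A (287,147), B (296,64) and C (404,151), all dark brown all over. The cream/yellow bars are crumbles. Fitting poses from the wrist view.

```bash
python3 - <<'E'
from h import *
w=load('w7'); s=load('c6')
g=[(.5776,.061,.15),(.653,.0642,-.15),(.5914,-.044,0)]
for r in fitbars([(w,1)],g): print(np.round(r,4))
p=lambda u,v:(230+u/2.1,20+v/2.1)
for n,q in dict(A=[(91,208),(151,207),(153,326),(92,328)],B=[(125,28),(180,40),(153,155),(95,138)],C=[(344,212),(407,221),(386,336),(328,328)]).items():
    P=np.array([onz(w,*p(*c),.030 if 0 else .036,True)[:2] for c in q]); print(n,P.mean(0),np.linalg.norm(np.diff(P,axis=0),axis=1).round(3),[np.degrees(np.arctan2(*(a-b)[::-1])).round(1) for a,b in((P[0],P[3]),(P[1],P[2]))])
E
```

```text
[0.5783 0.0605 6.3515 0.0914]
[ 0.6538  0.0634 -6.6653  0.0974]
[ 0.591  -0.0449  1.8287  0.1083]
A [0.57824675 0.05954519] [0.025 0.05  0.026] [np.float64(7.3), np.float64(8.5)]
B [0.65361916 0.06269013] [0.023 0.05  0.025] [np.float64(-6.8), np.float64(-4.7)]
C [ 0.59079386 -0.04336166] [0.028 0.051 0.026] [np.float64(1.8), np.float64(-0.1)]
```

Emit:
{"name": "jog_arm", "arguments": {
  "travel": [
    [0.0242,0.018,-0.02],
    [0.0243,0.018,-0.03],
    [0,0,-0.035],
    [0,0,-0.035],
    [0,0,-0.035],
    [0,0,-0.03],
    [0,0,-0.015],
    [0,0,-0.0065],
    [0,0,0],
    [0,0,0]
  ],
  "dr": [
    [0,0,0],
    [0,0,0],
    [0,0,0],
    [0,0,0],
    [0,0,0],
    [0,0,0],
    [0,0,0],
    [0,0,0],
    [0,0,0],
    [0,0,0]
  ],
  "jaw": 0.05
}}

```text
time_s: 14.38
position: [0.578, 0.0594, 0.0166]
tool_rot: [[0.99, 0.14, 0.001], [0.14, -0.99, -0.0], [0.001, 0.0, -1.0]]
ft_force: [0.8, -0.4, -0.5]
grip_width: 0.05
```

Emit:
{"name": "jog_arm", "arguments": {
  "travel": [
    [0,0,0],
    [0,0,0],
    [0,0,0],
    [0,0,0],
    [0,0,0],
    [0,0,0],
    [0,0,0]
  ],
  "dr": [
    [0,0,0],
    [0,0,0],
    [0,0,0],
    [0,0,0],
    [0,0,0],
    [0,0,0],
    [0,0,0]
  ],
  "jaw": 0.0,
  "newtons": 25
}}

```text
time_s: 14.97
position: [0.5785, 0.0587, 0.017]
tool_rot: [[0.99, 0.139, 0.003], [0.139, -0.99, 0.0], [0.003, 0.0, -1.0]]
ft_force: [-0.7, 2.1, 6.8]
grip_width: 0.025
```

Bar A is gripped (25 mm). Lift and check.

Emit:
{"name": "jog_arm", "arguments": {
  "travel": [
    [0,0,0.01],
    [0,0,0.025],
    [0,0,0.035],
    [0,0,0.035],
    [0,0,0.03],
    [0,0,0.018],
    [-0.0111,-0.028,0],
    [-0.0112,-0.028,0],
    [-0.0112,-0.028,0],
    [-0.0112,-0.028,0],
    [-0.0112,-0.028,0],
    [-0.0112,-0.028,0],
    [-0.0112,-0.028,0],
    [-0.0112,-0.028,0],
    [-0.0112,-0.028,0],
    [-0.0112,-0.028,0],
    [-0.0112,-0.028,0],
    [-0.0112,-0.028,0],
    [-0.0111,-0.028,0],
    [-0.011,-0.028,0]
  ],
  "dr": [
    [0,0,0],
    [0,0,0],
    [0,0,0],
    [0,0,0],
    [0,0,0],
    [0,0,0],
    [0,0,0],
    [0,0,0],
    [0,0,0],
    [0,0,0],
    [0,0,0],
    [0,0,0],
    [0,0,0],
    [0,0,0],
    [0,0,0],
    [0,0,0],
    [0,0,0],
    [0,0,0],
    [0,0,0],
    [0,0,0]
  ]
}}

```text
time_s: 16.63
position: [0.4205, -0.3347, 0.1695]
tool_rot: [[0.99, 0.139, 0.0], [0.139, -0.99, -0.001], [0.0, 0.001, -1.0]]
ft_force: [0.9, -1.1, -0.0]
grip_width: 0.0255
```

Emit:
{"name": "jog_arm", "arguments": {
  "travel": [
    [0,0,0],
    [0,0,-0.03],
    [0,0,-0.03],
    [0,0,-0.03],
    [0,0,-0.02],
    [0,0,-0.02],
    [0,0,-0.01],
    [0,0,0],
    [0,0,0]
  ],
  "dr": [
    [0,0,0],
    [0,0,0],
    [0,0,0],
    [0,0,0],
    [0,0,0],
    [0,0,0],
    [0,0,0],
    [0,0,0],
    [0,0,0]
  ]
}}

```text
time_s: 17.38
position: [0.4217, -0.3335, 0.0292]
tool_rot: [[0.99, 0.139, 0.0], [0.139, -0.99, -0.0], [0.0, 0.0, -1.0]]
ft_force: [0.2, 0.7, 0.1]
grip_width: 0.0252
```

```bash
python3 - <<'E'
from h import *
snap('wrist','w8'); snap('scene','c8'); crop('c8',60,270,320,470,3,'c8c')
E
```

```text
(no output)
```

View pics/w8.png

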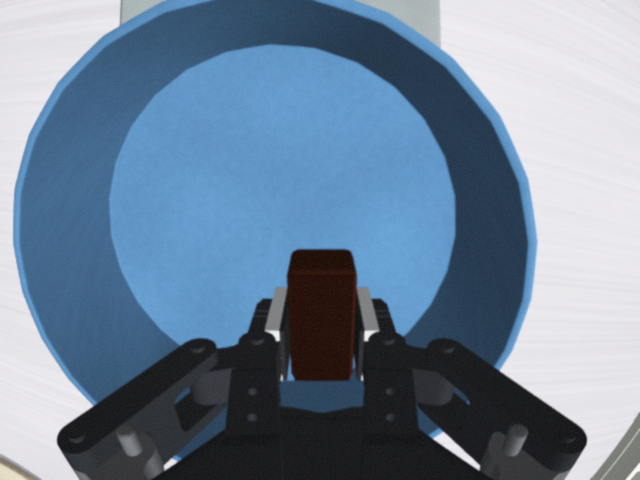

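View pics/c8c.png

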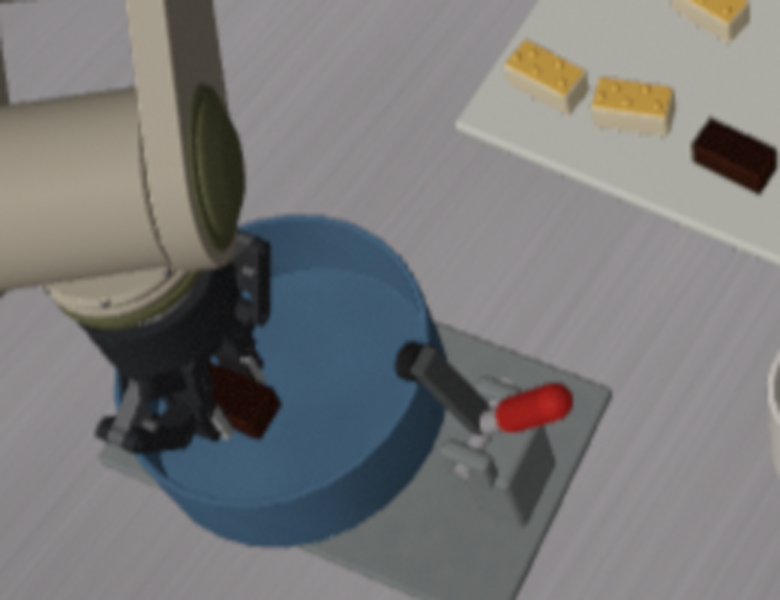

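The bar is held inside the canister, clear of the walls. Lower slightly and release with a small opening.

Emit:
{"name": "jog_arm", "arguments": {
  "travel": [
    [0,0,-0.003],
    [0,0,-0.003],
    [0,0,0],
    [0,0,0]
  ],
  "dr": [
    [0,0,0],
    [0,0,0],
    [0,0,0],
    [0,0,0]
  ]
}}

```text
time_s: 17.82
position: [0.4214, -0.3334, 0.0226]
tool_rot: [[0.99, 0.139, -0.0], [0.139, -0.99, 0.0], [-0.0, -0.0, -1.0]]
ft_force: [0.1, -0.2, -0.2]
grip_width: 0.0254
```

Emit:
{"name": "jog_arm", "arguments": {
  "travel": [
    [0,0,0],
    [0,0,0],
    [0,0,0],
    [0,0,0],
    [0,0,0.02],
    [0,0,0.03],
    [0,0,0.03],
    [0,0,0.04],
    [0,0,0.035],
    [0,0,0]
  ],
  "dr": [
    [0,0,0],
    [0,0,0],
    [0,0,0],
    [0,0,0],
    [0,0,0],
    [0,0,0],
    [0,0,0],
    [0,0,0],
    [0,0,0],
    [0,0,0]
  ],
  "jaw": 0.036
}}

```text
time_s: 18.65
position: [0.4231, -0.3353, 0.1844]
tool_rot: [[0.99, 0.139, 0.008], [0.139, -0.99, -0.01], [0.006, 0.011, -1.0]]
ft_force: [0.8, -0.2, 0.8]
grip_width: 0.0363
```

```bash
python3 - <<'E'
from h import *
w=snap('wrist','w9'); s=snap('scene','c9')
g=[(.6535,.063,-.1),(.591,-.0445,.02)]
for x in ([(s,0)],): 
    for r in fitbars(x,g): print(np.round(r,4))
g0=[(.5776,.061,.15)]
E
```

```text
[ 0.6528  0.0668 -6.3131  0.2153]
[ 0.5898 -0.043  -4.9356  0.2043]
```

View pics/w9.png

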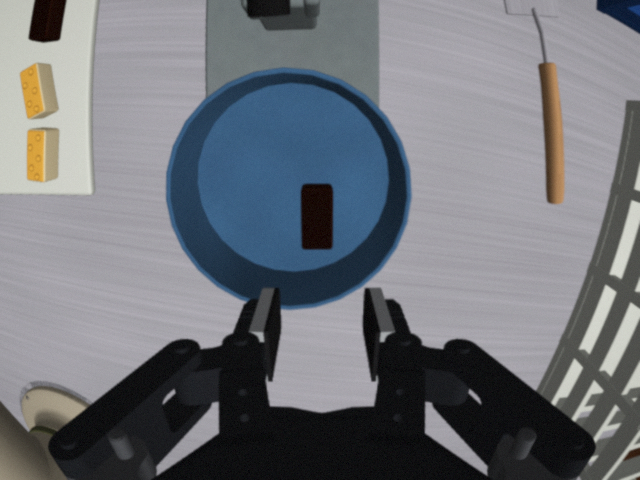

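View pics/c9.png

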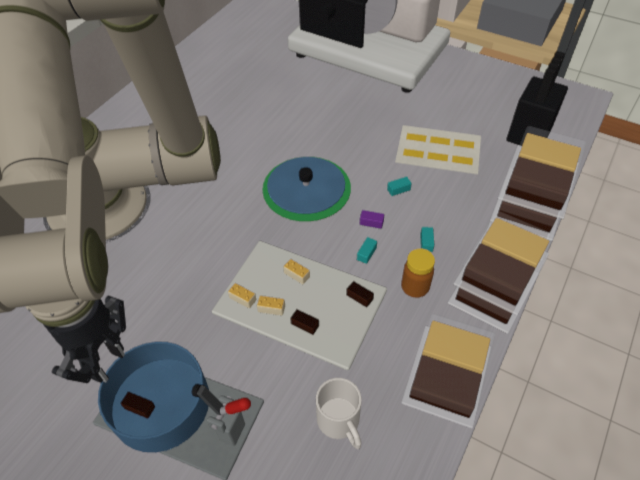

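Bar A lies in the canister at (317,215) in the wrist view. Next is C at (0.591,-0.0445).

Emit:
{"name": "jog_arm", "arguments": {
  "travel": [
    [0.0169,0.0289,0],
    [0.0169,0.0289,0],
    [0.0169,0.0289,0],
    [0.0169,0.0289,0],
    [0.0169,0.0289,0],
    [0.0169,0.0289,0],
    [0.0169,0.0289,0],
    [0.0169,0.0289,0],
    [0.0169,0.0289,0],
    [0.0169,0.0289,0],
    [0,0,-0.03],
    [0,0,-0.03],
    [0,0,-0.03],
    [0,0,0],
    [0,0,0]
  ],
  "dr": [
    [0,0,-0.012],
    [0,0,-0.012],
    [0,0,-0.012],
    [0,0,-0.012],
    [0,0,-0.012],
    [0,0,-0.012],
    [0,0,-0.012],
    [0,0,-0.012],
    [0,0,-0.012],
    [0,0,-0.012],
    [0,0,0],
    [0,0,0],
    [0,0,0],
    [0,0,0],
    [0,0,0]
  ],
  "jaw": 0.05
}}

```text
time_s: 20.0
position: [0.5894, -0.0442, 0.0858]
tool_rot: [[1.0, 0.019, -0.005], [0.019, -1.0, 0.001], [-0.005, -0.001, -1.0]]
ft_force: [-0.8, 0.1, 1.1]
grip_width: 0.0499
```

```bash
python3 - <<'E'
from h import *
w=snap('wrist','w10'); print(observe()['position'])
E
```

```text
[ 0.59051744 -0.04455991  0.0877254 ]
```

View pics/w10.png

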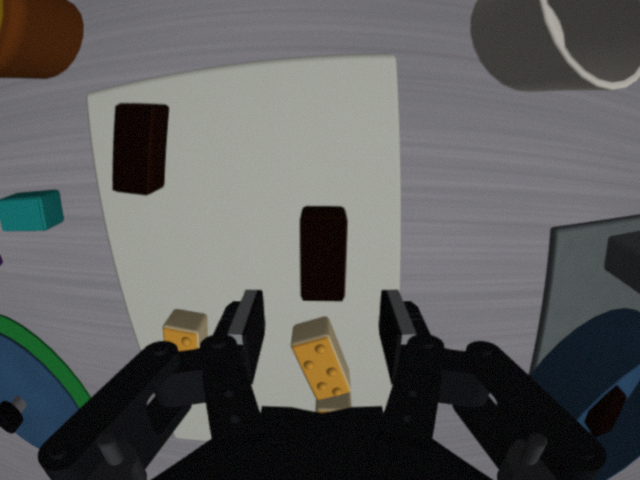

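Bar C sits centred between the fingers and aligned. Descend and grip.

Emit:
{"name": "jog_arm", "arguments": {
  "travel": [
    [0,0,-0.03],
    [0,0,-0.025],
    [0,0,-0.01],
    [0,0,-0.0055],
    [0,0,0],
    [0,0,0]
  ],
  "dr": [
    [0,0,0],
    [0,0,0],
    [0,0,0],
    [0,0,0],
    [0,0,0],
    [0,0,0]
  ]
}}

```text
time_s: 20.55
position: [0.5913, -0.0447, 0.0185]
tool_rot: [[1.0, 0.019, 0.002], [0.019, -1.0, -0.001], [0.002, 0.001, -1.0]]
ft_force: [0.7, -0.2, 0.1]
grip_width: 0.0497
```

Emit:
{"name": "jog_arm", "arguments": {
  "travel": [
    [0,0,0],
    [0,0,0],
    [0,0,0],
    [0,0,0],
    [0,0,0],
    [0,0,0],
    [0,0,0]
  ],
  "dr": [
    [0,0,0],
    [0,0,0],
    [0,0,0],
    [0,0,0],
    [0,0,0],
    [0,0,0],
    [0,0,0]
  ],
  "jaw": 0.0,
  "newtons": 25
}}

```text
time_s: 21.13
position: [0.5911, -0.0446, 0.0184]
tool_rot: [[1.0, 0.019, 0.002], [0.019, -1.0, -0.001], [0.002, 0.001, -1.0]]
ft_force: [-0.5, 0.1, 6.4]
grip_width: 0.0256
```

Emit:
{"name": "jog_arm", "arguments": {
  "travel": [
    [0,0,0.01],
    [0,0,0.025],
    [0,0,0.035],
    [0,0,0.035],
    [0,0,0.03],
    [0,0,0.015],
    [-0.0175,-0.0242,0],
    [-0.0176,-0.0242,0],
    [-0.0175,-0.0242,0],
    [-0.0176,-0.0242,0],
    [-0.0175,-0.0242,0],
    [-0.0176,-0.0242,0],
    [-0.0175,-0.0242,0],
    [-0.0176,-0.0242,0],
    [-0.0175,-0.0242,0],
    [-0.0176,-0.0242,0],
    [0,0,0],
    [0,0,-0.03],
    [0,0,-0.03]
  ],
  "dr": [
    [0,0,0],
    [0,0,0],
    [0,0,0],
    [0,0,0],
    [0,0,0],
    [0,0,0],
    [0,0,0.012],
    [0,0,0.012],
    [0,0,0.012],
    [0,0,0.012],
    [0,0,0.012],
    [0,0,0.012],
    [0,0,0.012],
    [0,0,0.012],
    [0,0,0.012],
    [0,0,0.012],
    [0,0,0],
    [0,0,0],
    [0,0,0]
  ]
}}

```text
time_s: 22.72
position: [0.4153, -0.2874, 0.1081]
tool_rot: [[0.99, 0.138, 0.003], [0.138, -0.99, -0.004], [0.003, 0.004, -1.0]]
ft_force: [1.0, -0.6, -0.3]
grip_width: 0.0257
```

Emit:
{"name": "jog_arm", "arguments": {
  "travel": [
    [0,0,-0.03],
    [0,0,-0.02],
    [0,0,-0.015],
    [0,0,-0.01],
    [0,0,-0.006],
    [0,0,0],
    [0,0,0]
  ],
  "dr": [
    [0,0,0],
    [0,0,0],
    [0,0,0],
    [0,0,0],
    [0,0,0],
    [0,0,0],
    [0,0,0]
  ]
}}

```text
time_s: 23.3
position: [0.4151, -0.2864, 0.0265]
tool_rot: [[0.99, 0.139, 0.0], [0.139, -0.99, -0.0], [0.0, 0.0, -1.0]]
ft_force: [0.7, -0.1, -0.2]
grip_width: 0.0255
```

```bash
python3 - <<'E'
from h import *
w=snap('wrist','w11'); print(observe()['position'])
E
```

```text
[ 0.4151861  -0.28652066  0.02677432]
```

View pics/w11.png

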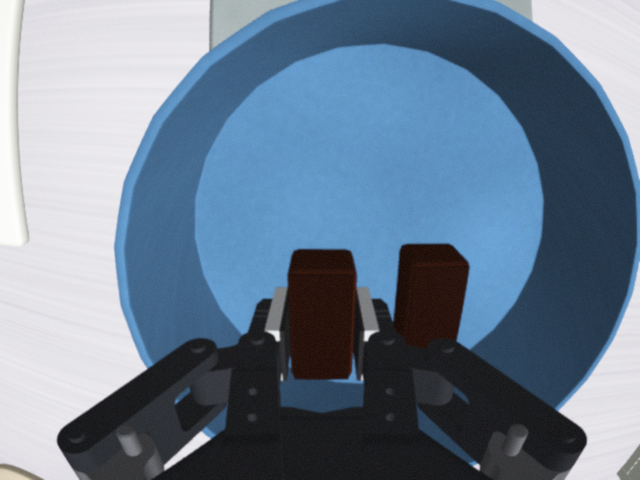

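Emit:
{"name": "jog_arm", "arguments": {
  "travel": [
    [0,0,-0.002],
    [0,0,0],
    [0,0,0]
  ],
  "dr": [
    [0,0,0],
    [0,0,0],
    [0,0,0]
  ]
}}

```text
time_s: 23.6
position: [0.4152, -0.2867, 0.0244]
tool_rot: [[0.99, 0.139, 0.001], [0.139, -0.99, -0.001], [0.001, 0.001, -1.0]]
ft_force: [1.6, -1.1, 0.2]
grip_width: 0.0257
```

Emit:
{"name": "jog_arm", "arguments": {
  "travel": [
    [0,0,0],
    [0,0,0],
    [0,0,0],
    [0,0,0],
    [0,0,0.02],
    [0,0,0.03],
    [0,0,0.03],
    [0,0,0.04],
    [0,0,0.035],
    [0,0,0],
    [0,0,0]
  ],
  "dr": [
    [0,0,0],
    [0,0,0],
    [0,0,0],
    [0,0,0],
    [0,0,0],
    [0,0,0],
    [0,0,0],
    [0,0,0],
    [0,0,0],
    [0,0,0],
    [0,0,0]
  ],
  "jaw": 0.034
}}

```text
time_s: 24.52
position: [0.4152, -0.2867, 0.1807]
tool_rot: [[0.99, 0.139, 0.003], [0.139, -0.99, -0.003], [0.002, 0.003, -1.0]]
ft_force: [0.3, 0.6, -1.6]
grip_width: 0.0338
```

```bash
python3 - <<'E'
from h import *
w=snap('wrist','w12'); s=snap('scene','c12'); print(observe()['position'])
for r in fitbars([(s,0)],[(.6535,.063,-.1)]): print(np.round(r,4))
E
```

```text
[ 0.41443998 -0.2859203   0.17817874]
[  0.6532   0.0661 -12.8239   0.217 ]
```

View pics/w12.png

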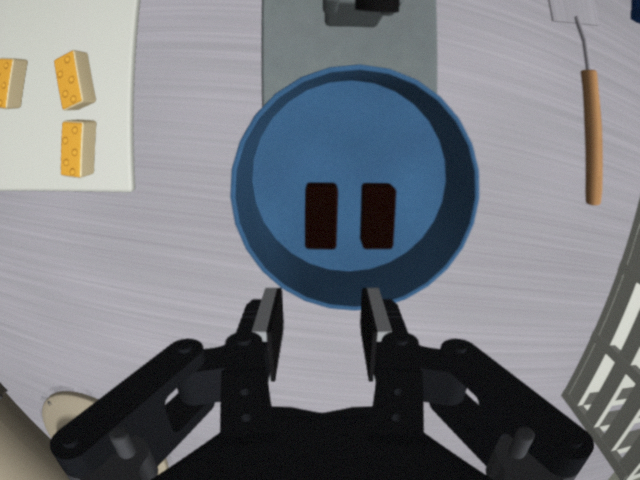

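View pics/c12.png

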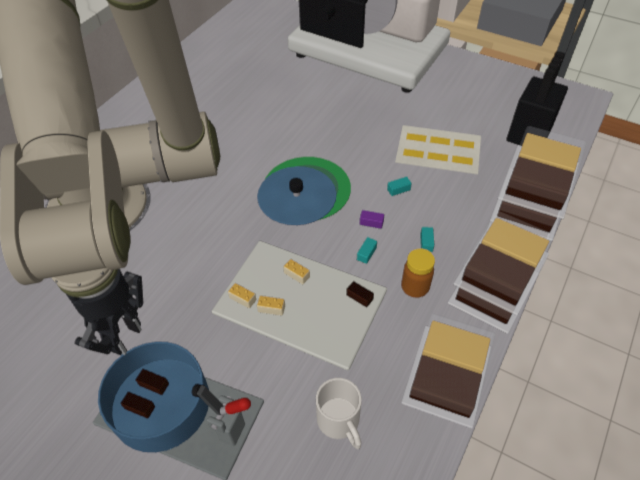

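Two brownies are in. The lid has been knocked aside on the mat: its knob is now at (296,185) in the scene view, before (306,175). I'll re-measure it before gripping. Now bar B.

Emit:
{"name": "jog_arm", "arguments": {
  "travel": [
    [0.0199,0.0291,0],
    [0.0199,0.0291,0],
    [0.0199,0.0291,0],
    [0.0199,0.0291,0],
    [0.0199,0.0291,0],
    [0.0199,0.0291,0],
    [0.0199,0.0291,0],
    [0.0199,0.0291,0],
    [0.0199,0.0291,0],
    [0.0199,0.0291,0],
    [0.0199,0.0291,0],
    [0.0194,0.0294,0],
    [0,0,-0.03],
    [0,0,-0.03],
    [0,0,-0.03],
    [0,0,0],
    [0,0,0]
  ],
  "dr": [
    [0,0,-0.0203],
    [0,0,-0.0203],
    [0,0,-0.0203],
    [0,0,-0.0203],
    [0,0,-0.0203],
    [0,0,-0.0203],
    [0,0,-0.0203],
    [0,0,-0.0203],
    [0,0,-0.0203],
    [0,0,-0.0203],
    [0,0,-0.0203],
    [0,0,-0.0203],
    [0,0,0],
    [0,0,0],
    [0,0,0],
    [0,0,0],
    [0,0,0]
  ],
  "jaw": 0.05
}}

```text
time_s: 26.03
position: [0.6522, 0.0631, 0.0869]
tool_rot: [[0.995, -0.104, -0.005], [-0.104, -0.995, 0.0], [-0.005, 0.0, -1.0]]
ft_force: [0.2, -0.0, 1.2]
grip_width: 0.0501
```

```bash
python3 - <<'E'
from h import *
w=snap('wrist','w13'); print(observe()['position'])
E
```

```text
[0.65332757 0.06296396 0.08914588]
```

View pics/w13.png

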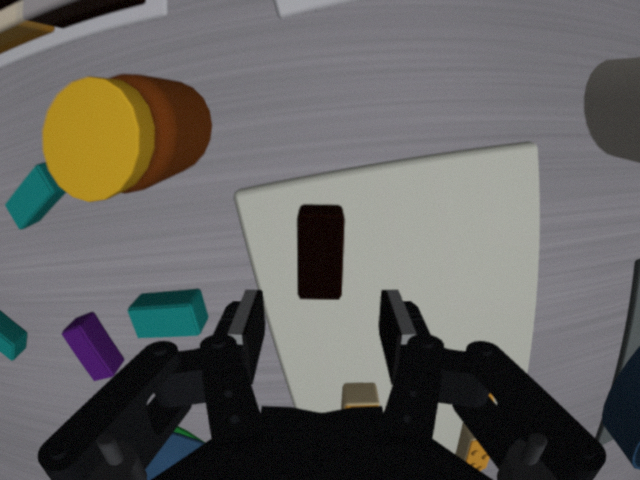

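Emit:
{"name": "jog_arm", "arguments": {
  "travel": [
    [0,0,-0.03],
    [0,0,-0.025],
    [0,0,-0.01],
    [0,0,-0.0055],
    [0,0,0],
    [0,0,0]
  ],
  "dr": [
    [0,0,0],
    [0,0,0],
    [0,0,0],
    [0,0,0],
    [0,0,0],
    [0,0,0]
  ]
}}

```text
time_s: 26.58
position: [0.6541, 0.063, 0.0202]
tool_rot: [[0.995, -0.104, 0.003], [-0.104, -0.995, -0.0], [0.003, -0.0, -1.0]]
ft_force: [0.3, -0.7, -0.1]
grip_width: 0.0501
```

Emit:
{"name": "jog_arm", "arguments": {
  "travel": [
    [0,0,0],
    [0,0,0],
    [0,0,0],
    [0,0,0],
    [0,0,0],
    [0,0,0],
    [0,0,0]
  ],
  "dr": [
    [0,0,0],
    [0,0,0],
    [0,0,0],
    [0,0,0],
    [0,0,0],
    [0,0,0],
    [0,0,0]
  ],
  "jaw": 0.0,
  "newtons": 25
}}

```text
time_s: 27.17
position: [0.6539, 0.063, 0.02]
tool_rot: [[0.995, -0.104, 0.003], [-0.104, -0.995, -0.0], [0.003, -0.0, -1.0]]
ft_force: [-0.8, 0.3, 7.1]
grip_width: 0.0254
```

Emit:
{"name": "jog_arm", "arguments": {
  "travel": [
    [0,0,0.01],
    [0,0,0.025],
    [0,0,0.035],
    [0,0,0.035],
    [0,0,0.03],
    [0,0,0.015],
    [0,0,0]
  ],
  "dr": [
    [0,0,0],
    [0,0,0],
    [0,0,0],
    [0,0,0],
    [0,0,0],
    [0,0,0],
    [0,0,0]
  ]
}}

```text
time_s: 27.75
position: [0.6545, 0.0631, 0.1736]
tool_rot: [[0.995, -0.104, 0.008], [-0.104, -0.995, -0.001], [0.008, -0.0, -1.0]]
ft_force: [0.4, 0.4, -1.2]
grip_width: 0.0251
```

Emit:
{"name": "jog_arm", "arguments": {
  "travel": [
    [-0.009,-0.0183,0],
    [-0.009,-0.0183,0],
    [-0.009,-0.0183,0],
    [-0.009,-0.0183,0],
    [-0.009,-0.0183,0],
    [-0.009,-0.0183,0],
    [-0.009,-0.0183,0],
    [-0.009,-0.0183,0],
    [-0.009,-0.0183,0],
    [-0.009,-0.0183,0],
    [-0.009,-0.0183,0],
    [-0.009,-0.0183,0],
    [-0.009,-0.0183,0],
    [-0.009,-0.0183,0],
    [-0.009,-0.0183,0],
    [-0.009,-0.0183,0],
    [-0.009,-0.0183,0],
    [-0.009,-0.0183,0],
    [-0.009,-0.0183,0],
    [-0.0086,-0.0174,0]
  ],
  "dr": [
    [0,0,0.0908],
    [0,0,0.0908],
    [0,0,0.0908],
    [0,0,0.0908],
    [0,0,0.0908],
    [0,0,0.0908],
    [0,0,0.0908],
    [0,0,0.0908],
    [0,0,0.0908],
    [0,0,0.0908],
    [0,0,0.0908],
    [0,0,0.0908],
    [0,0,0.0908],
    [0,0,0.0908],
    [0,0,0.0908],
    [0,0,0.0908],
    [0,0,0.0908],
    [0,0,0.0908],
    [0,0,0.0908],
    [0,0,0.0908]
  ]
}}

```text
time_s: 29.42
position: [0.4726, -0.3025, 0.1675]
tool_rot: [[-0.145, 0.989, -0.001], [0.989, 0.145, 0.001], [0.002, -0.001, -1.0]]
ft_force: [0.4, 0.1, -0.5]
grip_width: 0.0255
```

Emit:
{"name": "jog_arm", "arguments": {
  "travel": [
    [0,0,0],
    [0,0,-0.03],
    [0,0,-0.03],
    [0,0,-0.02],
    [0,0,0],
    [0,0,0]
  ],
  "dr": [
    [0,0,0],
    [0,0,0],
    [0,0,0],
    [0,0,0],
    [0,0,0],
    [0,0,0]
  ]
}}

```text
time_s: 29.92
position: [0.4734, -0.3012, 0.0878]
tool_rot: [[-0.14, 0.99, -0.002], [0.99, 0.14, 0.002], [0.002, -0.002, -1.0]]
ft_force: [0.3, -1.1, 0.0]
grip_width: 0.0259
```

```bash
python3 - <<'E'
from h import *
w=snap('wrist','w14'); s=snap('scene','c14');print(observe()['position']); crop('c14',60,270,320,470,3,'c14c')
E
```

```text
[ 0.47420501 -0.30217279  0.08971889]
```

View pics/w14.png

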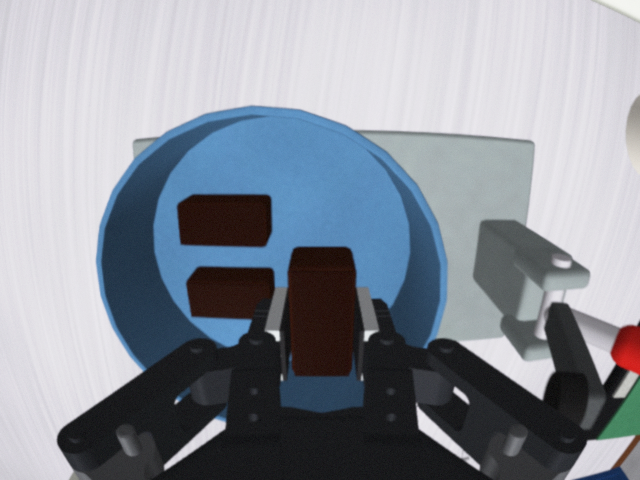

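View pics/c14c.png

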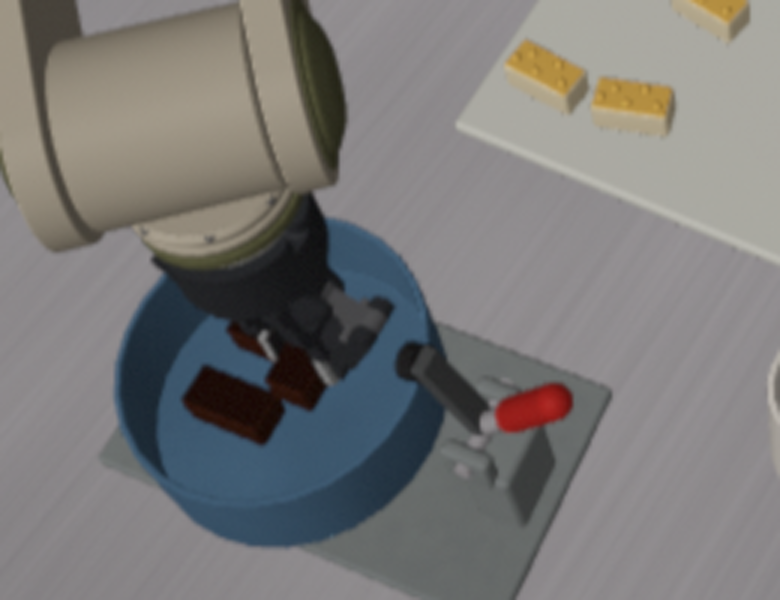

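```bash
python3 - <<'E'
from h import *
w=load('w14'); o=observe(); R=o['tool_rot']; p=o['position']
for u,v in ((65,438),(190,347),(455,347),(578,438),(585,440),(275,380),(270,295)):
    c,d=ray(w,u,v,True); c=R.T@(c-p); d=R.T@d
    for x0 in (0,.015):
        X=c+d*(x0-c[0])/d[0]; print((u,v),(X*1000).round(0),end=' ')
    print()
E
```

```text
(65, 438) [  0. -73. -85.] (65, 438) [ 15. -59. -96.] 
(190, 347) [  0. -49. -32.] (190, 347) [ 15. -40. -53.] 
(455, 347) [  0.  50. -32.] (455, 347) [ 15.  41. -52.] 
(578, 438) [  0.  74. -85.] (578, 438) [ 15.  60. -96.] 
(585, 440) [  0.  76. -87.] (585, 440) [ 15.  62. -97.] 
(275, 380) [  0. -15. -48.] (275, 380) [ 15. -12. -66.] 
(270, 295) [  0. -24.  12.] (270, 295) [ 15. -19. -17.]
```

The gripper's linkage would pass close to the raised foot in this orientation. I'll raise, turn 90° so the jaws lie along the press's y with the camera away from the lever, and place the bar lengthwise at u=+28 mm.

Emit:
{"name": "jog_arm", "arguments": {
  "travel": [
    [0,0,0.02],
    [0,0,0.02],
    [0.0023,-0.0011,0],
    [0,0,0],
    [0,0,0],
    [0,0,0],
    [0,0,0],
    [0,0,0],
    [0,0,0],
    [0,0,0],
    [0,0,0],
    [0,0,0],
    [0,0,0],
    [0,0,0],
    [0,0,0],
    [0,0,0],
    [0,0,0],
    [0,0,0],
    [0,0,0],
    [0,0,0]
  ],
  "dr": [
    [0,0,0],
    [0,0,0],
    [0,0,0.0924],
    [0,0,0.0924],
    [0,0,0.0924],
    [0,0,0.0924],
    [0,0,0.0924],
    [0,0,0.0924],
    [0,0,0.0924],
    [0,0,0.0924],
    [0,0,0.0924],
    [0,0,0.0924],
    [0,0,0.0924],
    [0,0,0.0924],
    [0,0,0.0924],
    [0,0,0.0924],
    [0,0,0.0924],
    [0,0,0.0924],
    [0,0,0.0924],
    [0,0,0]
  ]
}}

```text
time_s: 31.68
position: [0.4764, -0.3033, 0.1301]
tool_rot: [[-0.99, -0.143, 0.002], [-0.143, 0.99, -0.002], [-0.002, -0.002, -1.0]]
ft_force: [0.6, 0.2, -0.8]
grip_width: 0.0253
```

Emit:
{"name": "jog_arm", "arguments": {
  "travel": [
    [0,0,0],
    [0,0,-0.03],
    [0,0,-0.03],
    [0,0,-0.02],
    [0,0,-0.015],
    [0,0,-0.006],
    [0,0,0],
    [0,0,0]
  ],
  "dr": [
    [0,0,0],
    [0,0,0],
    [0,0,0],
    [0,0,0],
    [0,0,0],
    [0,0,0],
    [0,0,0],
    [0,0,0]
  ]
}}

```text
time_s: 32.35
position: [0.4763, -0.3035, 0.0283]
tool_rot: [[-0.99, -0.139, 0.001], [-0.139, 0.99, -0.001], [-0.001, -0.001, -1.0]]
ft_force: [0.3, 0.4, 0.1]
grip_width: 0.0253
```

```bash
python3 - <<'E'
from h import *
w=snap('wrist','w15'); print(observe()['position'])
E
```

```text
[ 0.47644895 -0.30358075  0.02870735]
```

View pics/w15.png

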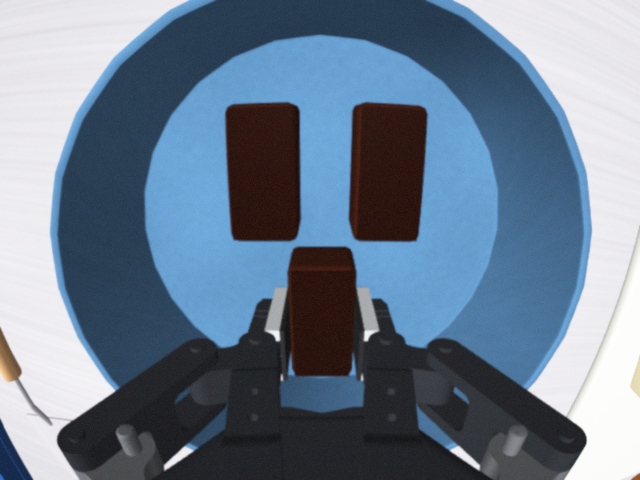

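Bar B is clear of the other two. Lower 2 mm, release, retreat.

Emit:
{"name": "jog_arm", "arguments": {
  "travel": [
    [0,0,-0.003],
    [0,0,0],
    [0,0,0]
  ],
  "dr": [
    [0,0,0],
    [0,0,0],
    [0,0,0]
  ]
}}

```text
time_s: 32.65
position: [0.476, -0.3032, 0.0249]
tool_rot: [[-0.99, -0.14, 0.001], [-0.14, 0.99, -0.001], [-0.0, -0.001, -1.0]]
ft_force: [-0.1, 0.2, -0.6]
grip_width: 0.0254
```

Emit:
{"name": "jog_arm", "arguments": {
  "travel": [
    [0,0,0],
    [0,0,0],
    [0,0,0],
    [0,0,0],
    [0,0,0.02],
    [0,0,0.03],
    [0,0,0.03],
    [0,0,0.04],
    [0,0,0.04],
    [0,0,0.03],
    [0,0,0]
  ],
  "dr": [
    [0,0,0],
    [0,0,0],
    [0,0,0],
    [0,0,0],
    [0,0,0],
    [0,0,0],
    [0,0,0],
    [0,0,0],
    [0,0,0],
    [0,0,0],
    [0,0,0]
  ],
  "jaw": 0.036
}}

```text
time_s: 33.57
position: [0.4774, -0.3045, 0.2211]
tool_rot: [[-0.99, -0.14, 0.008], [-0.141, 0.99, -0.008], [-0.007, -0.009, -1.0]]
ft_force: [-0.2, -1.3, -0.5]
grip_width: 0.0357
```

```bash
python3 - <<'E'
from h import *
w=snap('wrist','w16'); s=snap('scene','c16'); d=snap('side','s16'); print(observe()['position'])
crop('c16',245,140,375,237,6,'c16c'); crop('s16',260,350,410,480,5,'s16c')
E
```

```text
[ 0.47560872 -0.30284222  0.21379314]
```

View pics/w16.png

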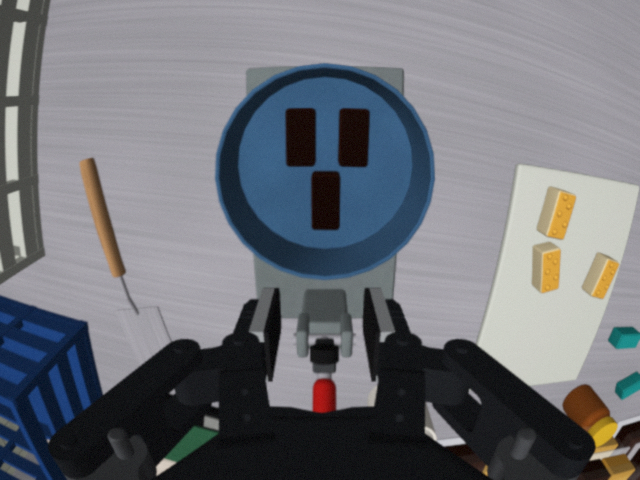

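View pics/c16.png

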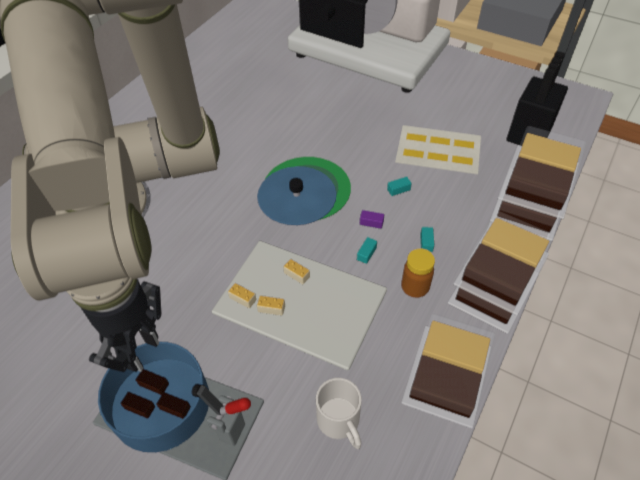

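View pics/c16c.png

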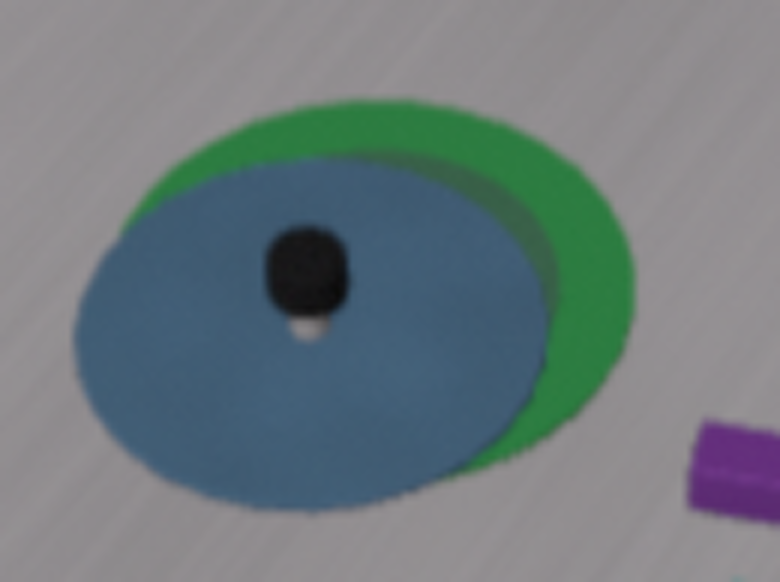

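View pics/s16c.png

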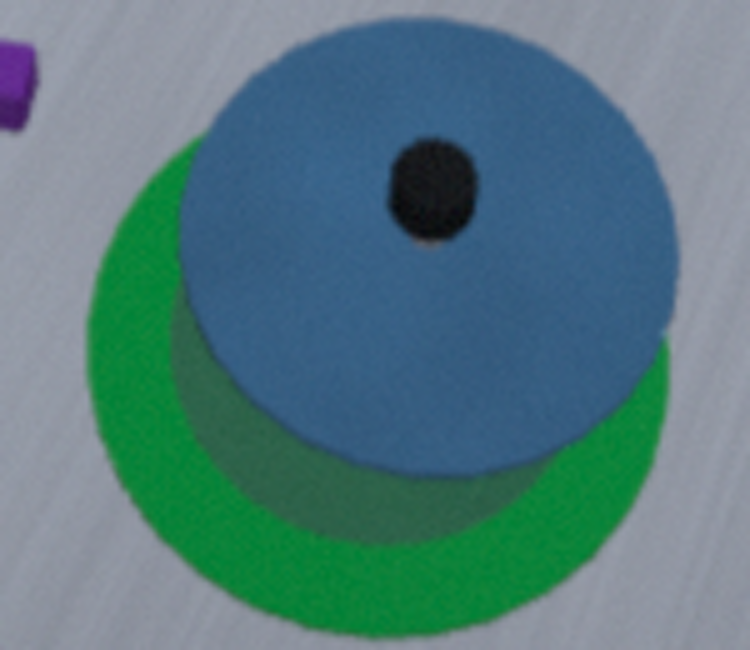

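All three brownies lie in the canister and only the crumbles are left on the board. Measuring the displaced lid.

```bash
python3 - <<'E'
from h import *
s=load('c16'); d=load('s16')
print('knob', onz(s,245+306/6,140+262/6,.055), onz(d,260+432/5,350+180/5,.055))
for im,box in ((s,(245,140,375,237)),(d,(260,350,410,480))):
    a=im['color'].astype(int); m=(a[:,:,2]>a[:,:,0]+20)&(a[:,:,2]>a[:,:,1]+8); k=np.zeros_like(m); k[box[1]:box[3],box[0]:box[2]]=1; m&=k
    nn,l,st,ce=cv2.connectedComponentsWithStats(m.astype('uint8')); i=1+np.argmax(st[1:,4])
    ys,xs=np.nonzero(l==i); h=cv2.convexHull(np.c_[xs,ys].astype('float32'))[:,0]
    w=np.array([onz(im,*q,.015)[:2] for q in h]).astype('float32'); print(cv2.minEnclosingCircle(w),cv2.fitEllipse(w))
E
```

```text
knob [0.40143697 0.23988522 0.055     ] [0.39611697 0.24485748 0.055     ]
((0.3981587290763855, 0.2435302734375), 0.09200669080018997) ((0.3979220390319824, 0.24327124655246735), (0.18078571557998657, 0.18316978216171265), 174.369384765625)
((0.39877745509147644, 0.2407776415348053), 0.09448282420635223) ((0.39725959300994873, 0.24038124084472656), (0.18423250317573547, 0.1867607980966568), 17.46367835998535)
```

Emit:
{"name": "jog_arm", "arguments": {
  "travel": [
    [-0.0043,0.02,0],
    [-0.0043,0.031,0],
    [-0.0043,0.031,0],
    [-0.0043,0.031,0],
    [-0.0043,0.031,0],
    [-0.0043,0.031,0],
    [-0.0043,0.031,0],
    [-0.0043,0.031,0],
    [-0.0043,0.031,0],
    [-0.0043,0.031,0],
    [-0.0043,0.031,0],
    [-0.0043,0.031,0],
    [-0.0043,0.031,0],
    [-0.0043,0.031,0],
    [-0.0043,0.031,0],
    [-0.0043,0.031,0],
    [-0.0043,0.031,0],
    [-0.0045,0.029,0],
    [0,0,0],
    [0,0,0]
  ],
  "dr": [
    [0,0,0],
    [0,0,0],
    [0,0,0],
    [0,0,0],
    [0,0,0],
    [0,0,0],
    [0,0,0],
    [0,0,0],
    [0,0,0],
    [0,0,0],
    [0,0,0],
    [0,0,0],
    [0,0,0],
    [0,0,0],
    [0,0,0],
    [0,0,0],
    [0,0,0],
    [0,0,0],
    [0,0,0],
    [0,0,0]
  ],
  "jaw": 0.07
}}

```text
time_s: 35.38
position: [0.3973, 0.2427, 0.2129]
tool_rot: [[-0.99, -0.143, -0.003], [-0.143, 0.99, -0.001], [0.003, -0.001, -1.0]]
ft_force: [0.1, -1.0, -0.0]
grip_width: 0.07
```

```bash
python3 - <<'E'
from h import *
w=snap('wrist','w17'); print(observe()['position'])
E
```

```text
[0.39771563 0.24181877 0.21315659]
```

View pics/w17.png

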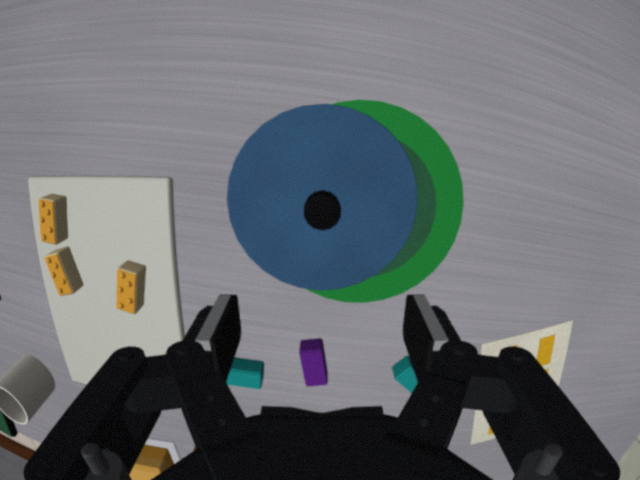

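```bash
python3 - <<'E'
from h import *
w=load('w17'); print(onz(w,322.5,210,.055,True))
im=w; a=im['color'].astype(int); m=(a[:,:,2]>a[:,:,0]+20)&(a[:,:,2]>a[:,:,1]+8); m[:90]=0;m[305:]=0;m[:,:215]=0;m[:,470:]=0
nn,l,st,ce=cv2.connectedComponentsWithStats(m.astype('uint8')); i=1+np.argmax(st[1:,4])
ys,xs=np.nonzero(l==i); h=cv2.convexHull(np.c_[xs,ys].astype('float32'))[:,0]
q=np.array([onz(im,*p,.015,True)[:2] for p in h]).astype('float32'); print(cv2.fitEllipse(q))
E
```

```text
[0.39522736 0.24251039 0.055     ]
((0.3976100981235504, 0.2418798953294754), (0.18237565457820892, 0.18274715542793274), 4.403634548187256)
```

Emit:
{"name": "jog_arm", "arguments": {
  "travel": [
    [0,0,-0.03],
    [0,0,-0.035],
    [0,0,-0.035],
    [0,0,-0.035],
    [0,0,-0.03],
    [0,0,-0.015],
    [0,0,-0.0056],
    [0,0,0],
    [0,0,0]
  ],
  "dr": [
    [0,0,0],
    [0,0,0],
    [0,0,0],
    [0,0,0],
    [0,0,0],
    [0,0,0],
    [0,0,0],
    [0,0,0],
    [0,0,0]
  ]
}}

```text
time_s: 36.18
position: [0.3988, 0.2414, 0.0294]
tool_rot: [[-0.99, -0.139, 0.0], [-0.139, 0.99, 0.0], [-0.0, -0.0, -1.0]]
ft_force: [0.1, 0.8, -0.3]
grip_width: 0.0696
```

Emit:
{"name": "jog_arm", "arguments": {
  "travel": [
    [0,0,0],
    [0,0,0],
    [0,0,0],
    [0,0,0],
    [0,0,0],
    [0,0,0],
    [0,0,0],
    [0,0,0]
  ],
  "dr": [
    [0,0,0],
    [0,0,0],
    [0,0,0],
    [0,0,0],
    [0,0,0],
    [0,0,0],
    [0,0,0],
    [0,0,0]
  ],
  "jaw": 0.0,
  "newtons": 70
}}

```text
time_s: 36.85
position: [0.3987, 0.2421, 0.03]
tool_rot: [[-0.99, -0.14, 0.002], [-0.14, 0.99, 0.001], [-0.002, 0.0, -1.0]]
ft_force: [-2.1, -0.4, 9.8]
grip_width: 0.0301
```

Emit:
{"name": "jog_arm", "arguments": {
  "travel": [
    [0,0,0.006],
    [0,0,0.014],
    [0,0,0.03],
    [0,0,0.035],
    [0,0,0.035],
    [0,0,0.03],
    [0,0,0.025],
    [0,0,0],
    [0,0,0]
  ],
  "dr": [
    [0,0,0],
    [0,0,0],
    [0,0,0],
    [0,0,0],
    [0,0,0],
    [0,0,0],
    [0,0,0],
    [0,0,0],
    [0,0,0]
  ]
}}

```text
time_s: 37.6
position: [0.3981, 0.2419, 0.2044]
tool_rot: [[-0.99, -0.14, 0.002], [-0.14, 0.99, 0.0], [-0.002, 0.0, -1.0]]
ft_force: [-0.2, 0.7, -4.1]
grip_width: 0.0303
```

```bash
python3 - <<'E'
from h import *
w=snap('wrist','w18'); d=snap('side','s18'); print(observe()['position']); crop('s18',250,250,450,450,3,'s18c')
im=w; a=im['color'].astype(int); m=(a[:,:,2]>a[:,:,0]+20)&(a[:,:,2]>a[:,:,1]+8)
nn,l,st,ce=cv2.connectedComponentsWithStats(m.astype('uint8')); i=1+np.argmax(st[1:,4]); print(st[i])
E
```

```text
[0.39738436 0.24163343 0.20250702]
[  140    83   365   266 71069]
```

View pics/w18.png

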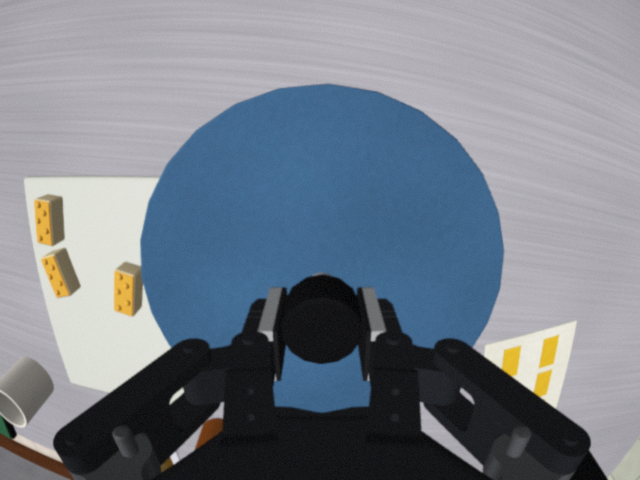

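View pics/s18c.png

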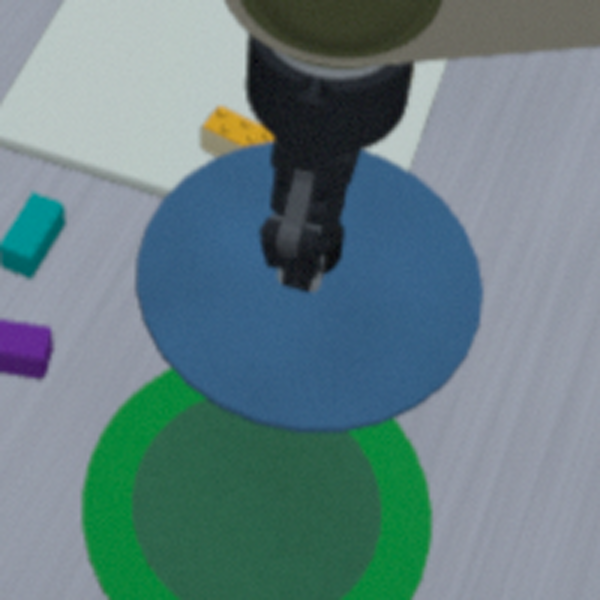

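```bash
python3 - <<'E'
from h import *
from scipy.optimize import least_squares
def lidc(fn,tcp,yaw,h):
    im=load(fn); a=im['color'].astype(int); m=(a[:,:,2]>a[:,:,0]+20)&(a[:,:,2]>a[:,:,1]+8)
    m[:,:130]=0;m[:,515:]=0
    pts=[]
    for x in range(150,495,4):
        y=np.nonzero(m[60:330,x])[0]
        if len(y) and y[0]+60<300: pts.append(onz(im,x,60+y[0],tcp[2]+h,True)[:2])
    P=np.array(pts)
    r=least_squares(lambda q:np.hypot(P[:,0]-q[0],P[:,1]-q[1])-q[2],[tcp[0],tcp[1],.092],loss='soft_l1',f_scale=.001)
    e=np.array([np.cos(yaw),np.sin(yaw)]); n=np.array([-e[1],e[0]])
    dd=r.x[:2]-tcp[:2]; print(fn,len(P),r.x.round(4),'tool dx,dn',(dd@e).round(4),(dd@n).round(4),'rms',np.sqrt((r.fun**2).mean()).round(5))
lidc('w4',(.4482,-.3069,.2050),np.radians(8),-.0117)
lidc('w18',(.3976,.2417,.2025),np.radians(188),-.014)
E
```

```text
w4 87 [ 0.4476 -0.3075  0.0908] tool dx,dn -0.0007 -0.0005 rms 0.00021
w18 87 [0.3974 0.2412 0.0916] tool dx,dn 0.0003 0.0004 rms 0.00022
```

Emit:
{"name": "jog_arm", "arguments": {
  "travel": [
    [0.0015,-0.015,0],
    [0.0025,-0.027,0],
    [0.0026,-0.0285,0],
    [0.0026,-0.0285,0],
    [0.0026,-0.0285,0],
    [0.0026,-0.0285,0],
    [0.0026,-0.0285,0],
    [0.0026,-0.0285,0],
    [0.0026,-0.0285,0],
    [0.0026,-0.0285,0],
    [0.0026,-0.0285,0],
    [0.0026,-0.0285,0],
    [0.0026,-0.0285,0],
    [0.0026,-0.0285,0],
    [0.0026,-0.0285,0],
    [0.0026,-0.0285,0],
    [0.0026,-0.0285,0],
    [0.0026,-0.0285,0],
    [0.0026,-0.0285,0],
    [0.0031,-0.0225,0]
  ],
  "dr": [
    [0,0,0],
    [0,0,0],
    [0,0,0],
    [0,0,0],
    [0,0,0],
    [0,0,0],
    [0,0,0],
    [0,0,0],
    [0,0,0],
    [0,0,0],
    [0,0,0],
    [0,0,0],
    [0,0,0],
    [0,0,0],
    [0,0,0],
    [0,0,0],
    [0,0,0],
    [0,0,0],
    [0,0,0],
    [0,0,0]
  ]
}}

```text
time_s: 39.37
position: [0.4489, -0.3088, 0.2016]
tool_rot: [[-0.99, -0.139, -0.003], [-0.139, 0.99, 0.003], [0.002, 0.003, -1.0]]
ft_force: [0.1, 0.1, -3.6]
grip_width: 0.0299
```

Emit:
{"name": "jog_arm", "arguments": {
  "travel": [
    [0,0,0],
    [0,0,0],
    [0,0,-0.02],
    [0,0,-0.03],
    [0,0,-0.025],
    [0,0,-0.01],
    [0,0,0],
    [0,0,0]
  ],
  "dr": [
    [0,0,0],
    [0,0,0],
    [0,0,0],
    [0,0,0],
    [0,0,0],
    [0,0,0],
    [0,0,0],
    [0,0,0]
  ]
}}

```text
time_s: 40.03
position: [0.4498, -0.3067, 0.1192]
tool_rot: [[-0.99, -0.141, -0.0], [-0.141, 0.99, 0.0], [0.0, 0.0, -1.0]]
ft_force: [-0.1, 0.2, -2.4]
grip_width: 0.03
```

```bash
python3 - <<'E'
from h import *
s=snap('scene','c19'); d=snap('side','s19'); print(observe()['position']); crop('s19',330,110,480,240,5,'s19c'); crop('c19',70,300,270,470,4,'c19c')
im=load('w12')
a=im['color'].astype(int); m=(a[:,:,2]>a[:,:,0]+20)&(a[:,:,2]>a[:,:,1]+8); m[:55]=0;m[315:]=0;m[:,:220]=0;m[:,490:]=0
nn,l,st,ce=cv2.connectedComponentsWithStats(m.astype('uint8')); i=1+np.argmax(st[1:,4])
ys,xs=np.nonzero(l==i); h=cv2.convexHull(np.c_[xs,ys].astype('float32'))[:,0]
q=np.array([onz(im,*p,.08,True)[:2] for p in h]).astype('float32'); print(cv2.fitEllipse(q))
E
```

```text
[ 0.45016836 -0.30738412  0.12030572]
((0.44650015234947205, -0.3083888590335846), (0.17464898526668549, 0.17484618723392487), 117.81649780273438)
```

View pics/s19c.png

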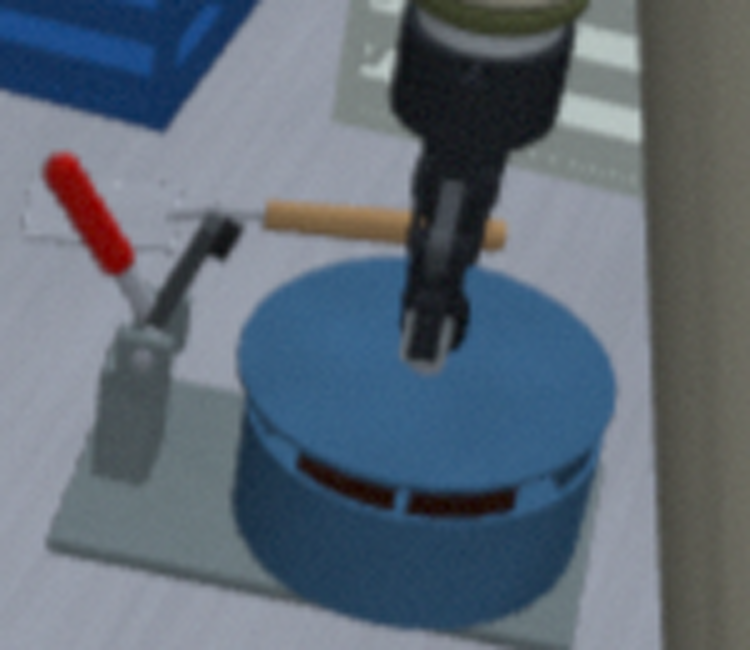

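View pics/c19c.png

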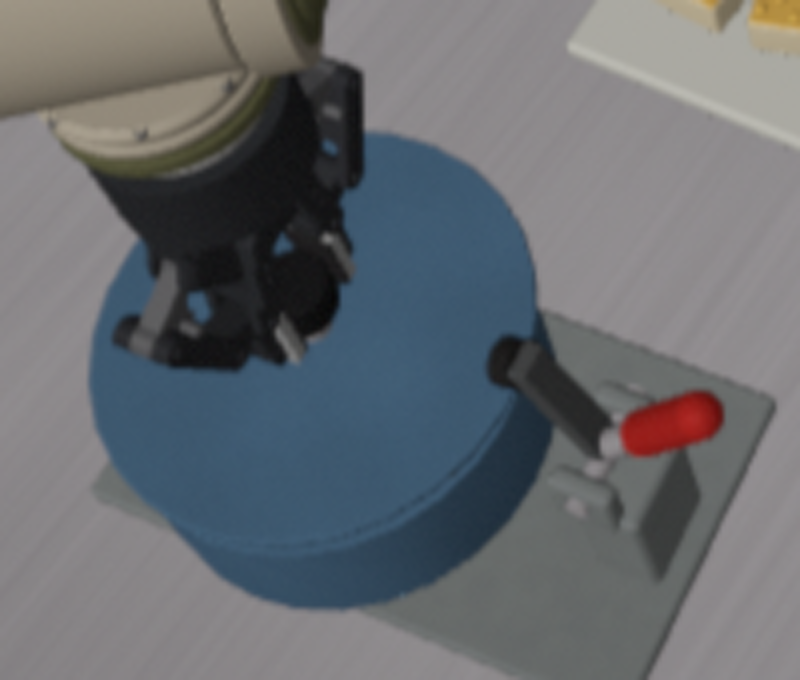

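Emit:
{"name": "jog_arm", "arguments": {
  "travel": [
    [-0.002,-0.0003,0],
    [0,0,-0.006],
    [0,0,-0.005],
    [0,0,-0.004],
    [0,0,-0.003],
    [0,0,0],
    [0,0,0]
  ],
  "dr": [
    [0,0,0],
    [0,0,0],
    [0,0,0],
    [0,0,0],
    [0,0,0],
    [0,0,0],
    [0,0,0]
  ]
}}

```text
time_s: 40.72
position: [0.4476, -0.3074, 0.1006]
tool_rot: [[-0.99, -0.14, -0.0], [-0.14, 0.99, 0.0], [0.0, 0.0, -1.0]]
ft_force: [-0.2, 0.1, -2.9]
grip_width: 0.0297
```

Emit:
{"name": "jog_arm", "arguments": {
  "travel": [
    [0,0,-0.002],
    [0,0,-0.002],
    [0,0,0],
    [0,0,0]
  ],
  "dr": [
    [0,0,0],
    [0,0,0],
    [0,0,0],
    [0,0,0]
  ]
}}

```text
time_s: 41.05
position: [0.4479, -0.3077, 0.099]
tool_rot: [[-0.99, -0.14, 0.002], [-0.14, 0.99, -0.002], [-0.001, -0.002, -1.0]]
ft_force: [-4.1, 2.9, 15.0]
grip_width: 0.03
```

Contact came at TCP 0.099, which matches the seated height. Release, raise and inspect.

Emit:
{"name": "jog_arm", "arguments": {
  "travel": [
    [0,0,0],
    [0,0,0],
    [0,0,0],
    [0,0,0],
    [0,0,0]
  ],
  "dr": [
    [0,0,0],
    [0,0,0],
    [0,0,0],
    [0,0,0],
    [0,0,0]
  ],
  "jaw": 0.07
}}

```text
time_s: 41.47
position: [0.4477, -0.3075, 0.0968]
tool_rot: [[-0.99, -0.14, 0.0], [-0.14, 0.99, -0.0], [-0.0, -0.0, -1.0]]
ft_force: [-0.8, 0.3, 0.5]
grip_width: 0.0701
```

Emit:
{"name": "jog_arm", "arguments": {
  "travel": [
    [0,0,0.02],
    [0,0,0.03],
    [0,0,0.03],
    [0,0,0.03],
    [0,0,0.02],
    [0,0,0],
    [0,0,0]
  ],
  "dr": [
    [0,0,0],
    [0,0,0],
    [0,0,0],
    [0,0,0],
    [0,0,0],
    [0,0,0],
    [0,0,0]
  ]
}}

```text
time_s: 42.05
position: [0.4477, -0.3076, 0.2274]
tool_rot: [[-0.99, -0.14, 0.001], [-0.14, 0.99, -0.001], [-0.001, -0.002, -1.0]]
ft_force: [-0.1, -0.6, -0.4]
grip_width: 0.0701
```

```bash
python3 - <<'E'
from h import *
s=snap('scene','c20'); d=snap('side','s20'); print(observe()['position']); crop('s20',330,110,480,240,5,'s20c'); crop('c20',70,300,270,470,4,'c20c')
E
```

```text
[ 0.44727245 -0.30707052  0.225695  ]
```

View pics/s20c.png

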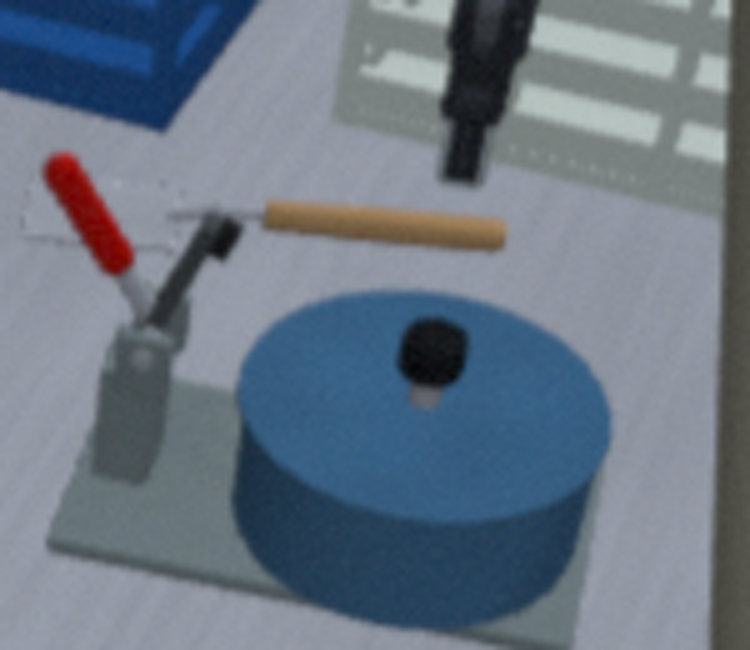

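View pics/c20c.png

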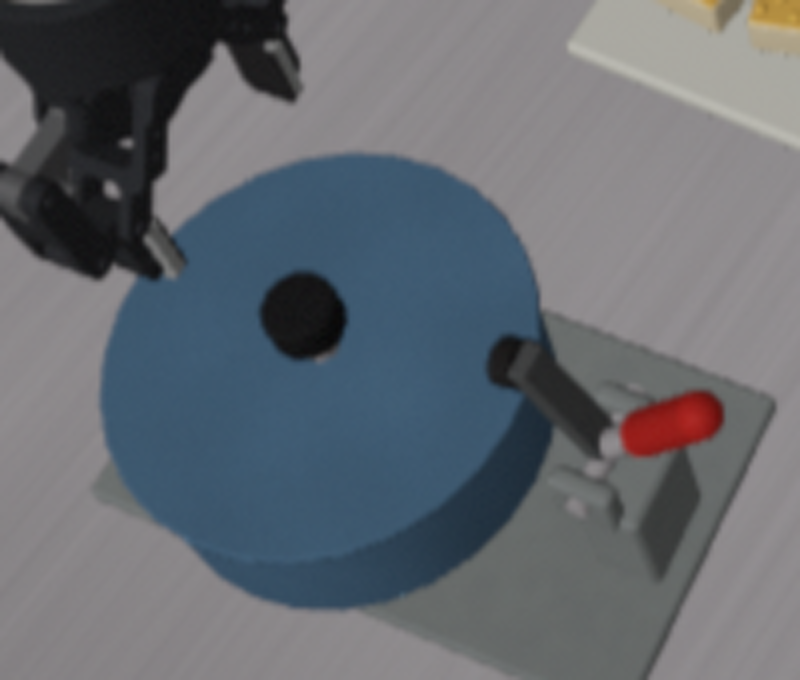

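The lid is flat and home: no gap in either view, knob within about 1.5 mm of where it started. Now to the raised lever grip.

Emit:
{"name": "jog_arm", "arguments": {
  "travel": [
    [0.0299,0.0041,0],
    [0.0299,0.0041,0],
    [0.0299,0.0041,0],
    [0.0299,0.0041,0],
    [0.0299,0.0042,0],
    [0.03,0.0042,0],
    [0,0,0],
    [0,0,0]
  ],
  "dr": [
    [0,0,0],
    [0,0,0],
    [0,0,0],
    [0,0,0],
    [0,0,0],
    [0,0,0],
    [0,0,0],
    [0,0,0]
  ]
}}

```text
time_s: 42.82
position: [0.6277, -0.2819, 0.2241]
tool_rot: [[-0.99, -0.142, -0.003], [-0.142, 0.99, 0.002], [0.003, 0.002, -1.0]]
ft_force: [-0.6, -0.9, -0.4]
grip_width: 0.0704
```

```bash
python3 - <<'E'
from h import *
w=snap('wrist','w21'); print(observe()['position'])
E
```

```text
[ 0.62684265 -0.28238176  0.22492916]
```

View pics/w21.png

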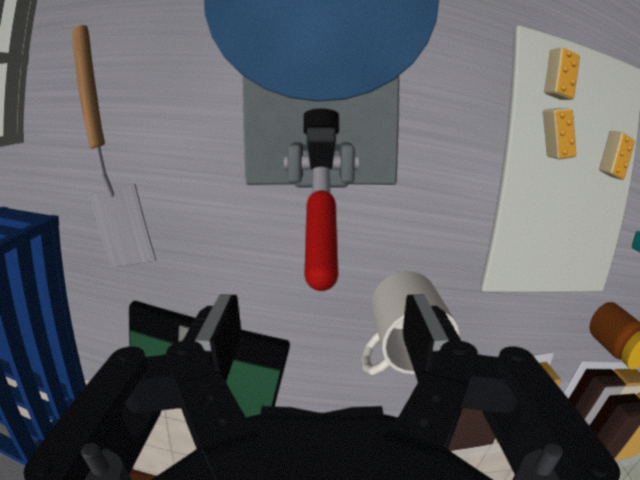

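Emit:
{"name": "jog_arm", "arguments": {
  "travel": [
    [0,0,-0.025],
    [0,0,-0.025],
    [0,0,-0.02],
    [0,0,-0.012],
    [0,0,0],
    [0,0,0]
  ],
  "dr": [
    [0,0,0],
    [0,0,0],
    [0,0,0],
    [0,0,0],
    [0,0,0],
    [0,0,0]
  ]
}}

```text
time_s: 43.37
position: [0.6262, -0.283, 0.1449]
tool_rot: [[-0.99, -0.139, -0.001], [-0.139, 0.99, 0.001], [0.001, 0.001, -1.0]]
ft_force: [-0.2, 0.5, -0.2]
grip_width: 0.07
```

Emit:
{"name": "jog_arm", "arguments": {
  "travel": [
    [0,0,0],
    [0,0,0],
    [0,0,0],
    [0,0,0],
    [0,0,0],
    [0,0,0],
    [0,0,0],
    [0,0,0],
    [0,0,0]
  ],
  "dr": [
    [0,0,0],
    [0,0,0],
    [0,0,0],
    [0,0,0],
    [0,0,0],
    [0,0,0],
    [0,0,0],
    [0,0,0],
    [0,0,0]
  ],
  "jaw": 0.0,
  "newtons": 25
}}

```text
time_s: 44.12
position: [0.6271, -0.2822, 0.1456]
tool_rot: [[-0.99, -0.141, 0.0], [-0.141, 0.99, 0.0], [-0.0, 0.0, -1.0]]
ft_force: [-1.6, 3.4, 4.8]
grip_width: 0.0184
```

Reverse arc down, with a small overshoot to reach the stop.

Emit:
{"name": "jog_arm", "arguments": {
  "travel": [
    [-0.0062,-0.0009,0.0039],
    [-0.0066,-0.0009,0.0032],
    [-0.0069,-0.001,0.0025],
    [-0.0071,-0.001,0.0018],
    [-0.0072,-0.001,0.0011],
    [-0.0073,-0.001,0.0004],
    [-0.0073,-0.001,-0.0004],
    [-0.0072,-0.001,-0.0011],
    [-0.0071,-0.001,-0.0018],
    [-0.0069,-0.001,-0.0025],
    [-0.0066,-0.0009,-0.0032],
    [-0.0062,-0.0009,-0.0039],
    [-0.002,-0.0003,-0.0015],
    [0,0,0],
    [0,0,0]
  ],
  "dr": [
    [0,0,0],
    [0,0,0],
    [0,0,0],
    [0,0,0],
    [0,0,0],
    [0,0,0],
    [0,0,0],
    [0,0,0],
    [0,0,0],
    [0,0,0],
    [0,0,0],
    [0,0,0],
    [0,0,0],
    [0,0,0],
    [0,0,0]
  ]
}}

```text
time_s: 45.37
position: [0.5424, -0.2944, 0.1449]
tool_rot: [[-0.99, -0.14, 0.001], [-0.14, 0.99, -0.001], [-0.001, -0.001, -1.0]]
ft_force: [-5.1, 3.4, 10.3]
grip_width: 0.018
```

Emit:
{"name": "jog_arm", "arguments": {
  "travel": [
    [-0.003,-0.0004,-0.002],
    [0,0,0],
    [0,0,0],
    [0,0,0]
  ],
  "dr": [
    [0,0,0],
    [0,0,0],
    [0,0,0],
    [0,0,0]
  ]
}}

```text
time_s: 45.7
position: [0.5397, -0.2948, 0.1428]
tool_rot: [[-0.99, -0.141, 0.001], [-0.141, 0.99, -0.001], [-0.001, -0.001, -1.0]]
ft_force: [-4.2, 4.9, 10.2]
grip_width: 0.0183
```

Emit:
{"name": "jog_arm", "arguments": {
  "travel": [
    [-0.003,-0.0004,-0.002],
    [-0.003,-0.0004,-0.002],
    [0,0,0],
    [0,0,0],
    [0,0,0]
  ],
  "dr": [
    [0,0,0],
    [0,0,0],
    [0,0,0],
    [0,0,0],
    [0,0,0]
  ]
}}

```text
time_s: 46.12
position: [0.5336, -0.2956, 0.1381]
tool_rot: [[-0.99, -0.141, 0.001], [-0.141, 0.99, -0.0], [-0.001, -0.001, -1.0]]
ft_force: [-2.5, 2.8, 6.0]
grip_width: 0.0182
```

```bash
python3 - <<'E'
from h import *
d=snap('side','s22'); s=snap('scene','c22'); crop('s22',330,110,480,240,5,'s22c'); print(observe()['ft_force'])
E
```

```text
[-2.60424084  3.52319146  6.26627823]
```

View pics/s22c.png

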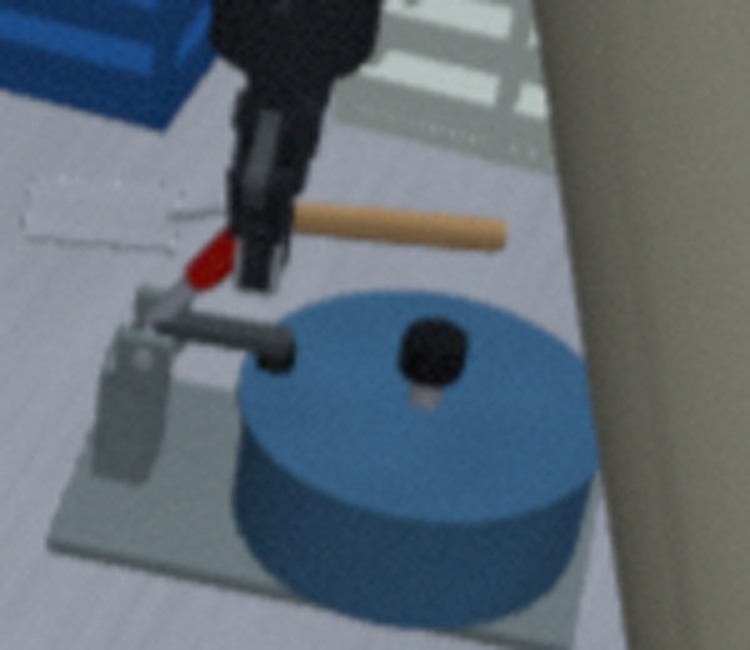

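Emit:
{"name": "jog_arm", "arguments": {
  "travel": [
    [-0.003,-0.0004,-0.002],
    [-0.003,-0.0004,-0.002],
    [0,0,0],
    [0,0,0],
    [0,0,0]
  ],
  "dr": [
    [0,0,0],
    [0,0,0],
    [0,0,0],
    [0,0,0],
    [0,0,0]
  ]
}}

```text
time_s: 46.63
position: [0.5316, -0.2961, 0.1364]
tool_rot: [[-0.99, -0.141, 0.012], [-0.142, 0.99, -0.003], [-0.011, -0.004, -1.0]]
ft_force: [14.3, 8.9, 13.4]
grip_width: 0.0176
```

```bash
python3 - <<'E'
from h import *
d=snap('side','s23'); print(observe()['position'],observe()['ft_force'])
a=[cv2.imread('pics/'+f+'.png')[140:215,340:460] for f in('side0','s22','s23')]
cv2.imwrite('pics/cmp.png',cv2.resize(np.vstack(a),None,fx=2.6,fy=2.6,interpolation=cv2.INTER_CUBIC))
E
```

```text
[ 0.53155613 -0.29613498  0.136453  ] [14.4812094   8.35940588 12.93296922]
```

View pics/cmp.png

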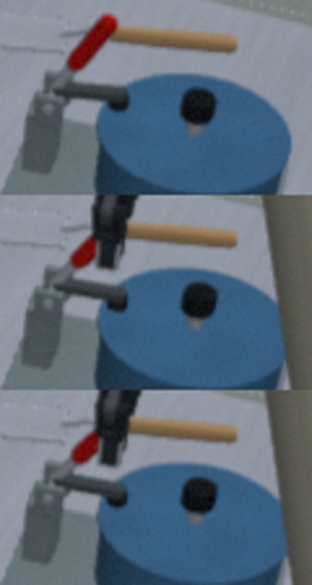

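Now the end stop is felt (14 N opposing). The lever evidently started slightly above 0. Release, raise and retreat.

Emit:
{"name": "jog_arm", "arguments": {
  "travel": [
    [0,0,0],
    [0,0,0],
    [0,0,0],
    [0,0,0],
    [0,0,0]
  ],
  "dr": [
    [0,0,0],
    [0,0,0],
    [0,0,0],
    [0,0,0],
    [0,0,0]
  ],
  "jaw": 0.07
}}

```text
time_s: 47.1
position: [0.5272, -0.2967, 0.133]
tool_rot: [[-0.99, -0.14, -0.001], [-0.14, 0.99, 0.0], [0.001, 0.0, -1.0]]
ft_force: [0.4, 0.0, -0.7]
grip_width: 0.0699
```

Emit:
{"name": "jog_arm", "arguments": {
  "travel": [
    [0,0,0.02],
    [0,0,0.03],
    [0,0,0.035],
    [0,0,0.035],
    [0,0,0.03],
    [-0.015,0.035,0],
    [-0.015,0.035,0],
    [-0.015,0.035,0],
    [-0.015,0.035,0],
    [-0.015,0.035,0],
    [-0.015,0.035,0],
    [0,0,0],
    [0,0,0],
    [0,0,0]
  ],
  "dr": [
    [0,0,0],
    [0,0,0],
    [0,0,0],
    [0,0,0],
    [0,0,0],
    [0,0,0],
    [0,0,0],
    [0,0,0],
    [0,0,0],
    [0,0,0],
    [0,0,0],
    [0,0,0],
    [0,0,0],
    [0,0,0]
  ]
}}

```text
time_s: 48.27
position: [0.4377, -0.0869, 0.2835]
tool_rot: [[-0.99, -0.14, 0.0], [-0.14, 0.99, -0.0], [-0.0, -0.001, -1.0]]
ft_force: [-0.2, -0.4, -0.4]
grip_width: 0.0699
```

```bash
python3 - <<'E'
from h import *
s=snap('scene','c24'); d=snap('side','s24'); print(observe()['position'])
crop('s24',330,120,480,242,5,'s24c'); crop('c24',80,320,280,470,4,'c24c')
E
```

```text
[ 0.4379288  -0.08748552  0.28313723]
```

View pics/c24.png

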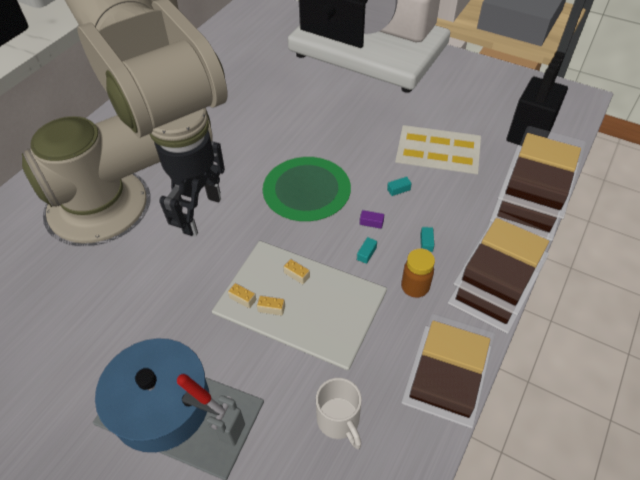

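View pics/s24c.png

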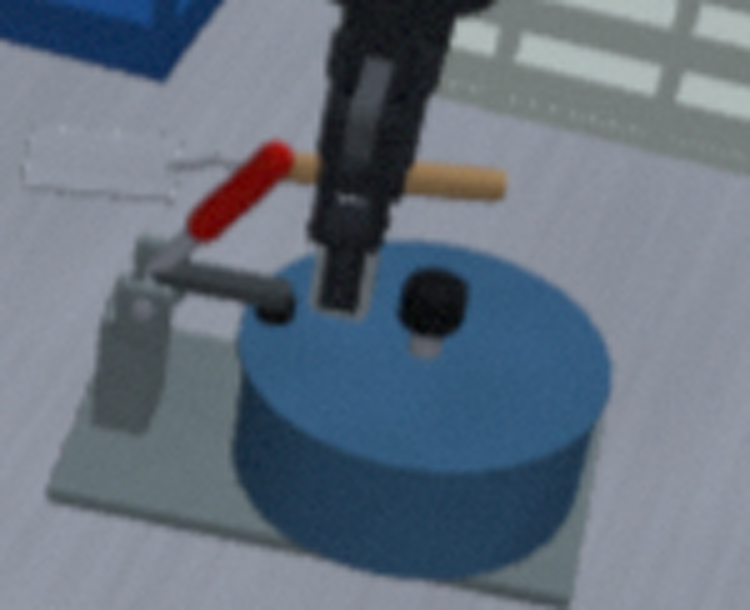

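View pics/c24c.png

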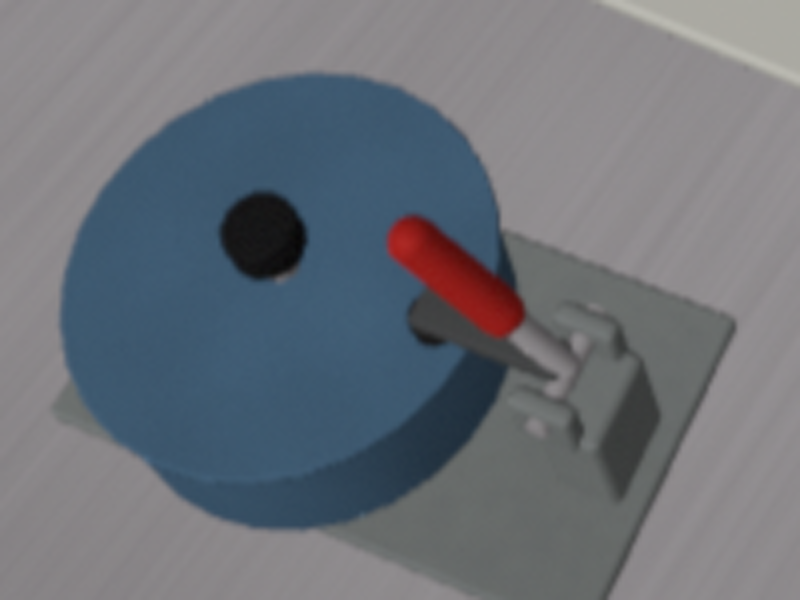

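Final views: lid flat and home, foot over its edge, handle fully over the canister (tip (409,240) in the crop, lower than at the start). Crumbles are on the board, and the jar and mug are upright. Handing in.

```bash
python3 -c "
from h import *
print(close_job())"
```

```text
the job is handed in; nothing more can be done
None
```

The brownies are packed and the job is handed in after about 48 s; no verdict was reported.

- **Sequence:** I raised the lever until it met its stop, set the lid knob-up on the mat, and put the three brownies present into the canister. Then I reseated the lid and swung the lever down until it met its stop.
- **Lid knocked aside:** Partway through, the lid was shoved about 4 cm on the mat while the arm was elsewhere. I measured its new position and picked it up from there.
- **Lever start position:** The lever went a little lower than where it started, so it apparently began slightly above fully down.
- **Final checks:**
  - The lid sits flat with no gap in the scene and side views, its knob within about 1.5 mm of its starting place.
  - The foot is over the lid's edge.
  - The three crumble bars are on the board.
  - The jar and mug are upright.
  - The gripper is clear of everything.

No check failed. The camera estimates of the canister's centre differed by 2–4 mm, so I used a middle value, and the lid seated at the expected height.

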